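# Unclamp the seal-tape stands and bring in the rolls

## Robot

A 6-joint arm with a two-finger parallel gripper is mounted at the origin on the work surface. World frame = base frame: x ahead of the robot, y to its left, z up, the work surface at z = 0. Lengths are in m, angles in rad, forces in N, time in s.
With the tool pointing down it reaches from about 0.35 to 0.975 m from the base axis. Payload 4.9 kg.
Tool frame: the origin (TCP) lies on the centre line of the jaws, within the pads' length; the fingertips stand 14 mm ahead of it and the grasp point (between the pads) lies 5 mm behind it (manip.nose_length is the distance from the TCP to the fingertips, in m); z points along the fingers, y is the line along which they close (so a half turn about z gives the same grasp; the last joint's range is limited). The gripper opens to 85 mm and grips with 20 to 120 N. Pads are 22 mm wide; open, the fingers measure 114 mm over their backs; the gripper's body (76 mm by 85 mm) begins 54 mm behind the grasp point. The pads swing forward as they close: fully open they stand 13 mm farther back than shut.
Start: joints at [-1.228, 0.053, 1.613, -0, 1.476, -0.119], TCP at [0.278, -0.56, 0.245] pointing down, gripper open.
Joint ranges: [-3.01, 3.01], [-1.01, 2.22], [0.06, 2.58], [-1.02, 4.17], [0.09, 2.62], [-3.14, 3.14]. Speed limits (rad/s): [2.57, 2.57, 3.14, 3.14, 3.14, 3.14].

## Interface

Orientations are given as a unit quaternion [w, x, y, z].
In Python, from plant import manip, imaging gives the robot as it stands.
- The arm moves only by the tool play_rows, never from a script. Its argument "commands" is a list of rows, each a list of 6 numbers: the shift along the tool's x, y, z in mm, then the turn, a rotation vector about the tool's x, y, z in degrees. A call has 1 to 5 rows; each row shifts and turns the commanded pose from where the row before left it, along the tool's axes as they then stand; what a row does not reach is not made up. A row lasts 1/12 s, in which the tool goes at most 41.7 mm and 7.16 degrees, less where a joint would pass 70% of its speed; a pose out of reach is approached as far as the arm can. A call is refused whole if a number of a shift passes 41.7 or a number of a turn 7.16, either way. A call with a gripper value outside its range is refused whole. "hand" is the finger opening in mm, from 0 to 85.4, set as the call begins (left out, the last holds). The fingers move at their own pace and stop on an object; the grip force is fixed at half the most. Time passes only in rows, so rows that do not move let the fingers close. It gives the time, the measured TCP pose, the force, the opening and the grip force at its end, in the units of the state.
- manip.state(): the state, without advancing time (a new reading comes with each control period).
- imaging.grab_frame(name): name is "scene" or "side" or "wrist"; returns a dict with "image" (384x512x3 uint8, red, green, blue), "fx", "fy", "cx", "cy" (pixels), "R" (3x3) and "t" (3): a world point X has camera coordinates R X + t; the wrist camera has in their place "mount" (4x4, takes a point from camera to tool coordinates, whose origin is the TCP and whose axes are the flange's). Camera axes: x right, y down, z forward; pixel columns grow to the right and rows downward; lengths in m; the calibration is good to about 2 mm. A picture is of the moment at which its call begins: read the wrist's pose just before it. There is no depth.
- manip.job_done(): hands the job in; it is judged then, once.
The state is a dict: "time": time; "joint_pos": joint angles; "joint_vel": joint speeds; "joint_efforts": joint torques, N m; "tool_pos": TCP position; "tool_rot": TCP orientation; "contact_force": force on the tool from outside, world axes, zero at the start; "ft_torque": the same for the moment, N m; "gripper_width": opening from 0.0 (shut) to 1.0 (fully open); "grasp_force": force on a finger pad.
Only numpy, scipy, OpenCV 4.12 (cv2) and the standard library are available. Lean on these libraries where they do the work, as an engineer would, in place of code of your own. Each camera call takes 0.05 s, during which the arm holds its last target. There are 200 camera calls.

## Task

Bring in the rolls of seal tape from the clamped stands (two or three stands are loaded). On each loaded stand slide the key bar's rod through the clamp's screw eye and unscrew it anticlockwise until the strap is swung clear of the roll - turn the clamps only with the bar through the eye; then slide the roll straight up off its spindle and set it flat on the floor of the aluminium tray, next to the others. Leave the key bar lying on its rubber mat, and do not disturb the plaques, dice, lammer, dealer button or chip cup.

Things in the scene. Friction and masses are not known exactly. Their poses are not given: they have to be found in the camera images.
- stand_a: one of three alike fixed tape stands: grey base plate 140 x 80 x 14 mm, origin at the centre of its underside, x along its 140 mm. At x = -32 mm an aluminium spindle, 20 mm dia, top 60 mm above the counter; at x = +32 mm a steel pillar, 18 mm dia, top at 51 mm, carries the clamp (flat strap with a forged screw eye standing on it, one piece)
- stand_b: one of three alike fixed tape stands: grey base plate 140 x 80 x 14 mm, origin at the centre of its underside, x along its 140 mm. At x = -32 mm an aluminium spindle, 20 mm dia, top 60 mm above the counter; at x = +32 mm a steel pillar, 18 mm dia, top at 51 mm, carries the clamp (flat strap with a forged screw eye standing on it, one piece)
- stand_c: one of three alike fixed tape stands: grey base plate 140 x 80 x 14 mm, origin at the centre of its underside, x along its 140 mm. At x = -32 mm an aluminium spindle, 20 mm dia, top 60 mm above the counter; at x = +32 mm a steel pillar, 18 mm dia, top at 51 mm, carries the clamp (flat strap with a forged screw eye standing on it, one piece)
- clamp_a (a joint): turn of stand_a's clamp on its pillar, rad. 0: strap points at the spindle, over the roll; grows as unscrewed, anticlockwise from above; stop at 2.4. Starts at 0 to 0.25; stiff (0.3 N m friction), stays where left, does not rise. Strap 16 mm wide, 8 thick, reaches 48 mm from the pillar axis, underside at 52 mm, 2 mm over the roll; clear of the roll from 0.75, a quarter turn is plenty
- eye_a (a point): centre of the bore of clamp_a's eye, on the pillar axis, 87 mm above the counter; turns with the clamp: y axis along the bore (level), x axis along the strap. The eye is an upright ring in line with the strap, 41 mm outside dia (top at 108 mm), 18 mm thick along the bore, bore 18 mm. In it the bar can yaw about 0.27 rad before the eye follows; turn it back as much to free it
- clamp_b (a joint): turn of stand_b's clamp on its pillar, rad. 0: strap points at the spindle, over the roll; grows as unscrewed, anticlockwise from above; stop at 2.4. Starts at 0 to 0.25; stiff (0.3 N m friction), stays where left, does not rise. Strap 16 mm wide, 8 thick, reaches 48 mm from the pillar axis, underside at 52 mm, 2 mm over the roll; clear of the roll from 0.75, a quarter turn is plenty
- eye_b (a point): centre of the bore of clamp_b's eye, on the pillar axis, 87 mm above the counter; turns with the clamp: y axis along the bore (level), x axis along the strap. The eye is an upright ring in line with the strap, 41 mm outside dia (top at 108 mm), 18 mm thick along the bore, bore 18 mm. In it the bar can yaw about 0.27 rad before the eye follows; turn it back as much to free it
- clamp_c (a joint): turn of stand_c's clamp on its pillar, rad. 0: strap points at the spindle, over the roll; grows as unscrewed, anticlockwise from above; stop at 2.4. Starts at 0 to 0.25; stiff (0.3 N m friction), stays where left, does not rise. Strap 16 mm wide, 8 thick, reaches 48 mm from the pillar axis, underside at 52 mm, 2 mm over the roll; clear of the roll from 0.75, a quarter turn is plenty
- eye_c (a point): centre of the bore of clamp_c's eye, on the pillar axis, 87 mm above the counter; turns with the clamp: y axis along the bore (level), x axis along the strap. The eye is an upright ring in line with the strap, 41 mm outside dia (top at 108 mm), 18 mm thick along the bore, bore 18 mm. In it the bar can yaw about 0.27 rad before the eye follows; turn it back as much to free it
- roll_a: roll of paper seal tape on a card core, 60 mm dia, 36 mm high, bore 26 mm, 70 to 140 g; origin at the centre of its underside, z up along its bore. If present it starts on stand_a's spindle, flat on the base plate, top 50 mm above the counter, kept down by the strap; absent (None) if that stand is empty
- roll_b: roll of paper seal tape on a card core, 60 mm dia, 36 mm high, bore 26 mm, 70 to 140 g; origin at the centre of its underside, z up along its bore. If present it starts on stand_b's spindle, flat on the base plate, top 50 mm above the counter, kept down by the strap; absent (None) if that stand is empty
- roll_c: roll of paper seal tape on a card core, 60 mm dia, 36 mm high, bore 26 mm, 70 to 140 g; origin at the centre of its underside, z up along its bore. If present it starts on stand_c's spindle, flat on the base plate, top 50 mm above the counter, kept down by the strap; absent (None) if that stand is empty
- key_bar: loose steel key bar, 180 mm long, 0.26 kg: square dark handle 18 x 18 mm from x = -65 to +15 mm, then a round bright rod 12 mm dia to x = +115 mm, the last 10 mm tapered to 6 mm. Origin on its axis, close to the centre of mass; x points along the bar to the rod's tip. It starts lying on the mat, axis 12 mm above the counter
- mat: fixed black rubber mat 240 x 130 mm, 3 mm thick, where the key bar is kept; origin at the centre of its underside, x along its length. Fixed thing to keep clear of: a chip sorting machine on the left (world x 0.54 to 0.78, y 0.54 to 0.75, 160 mm high)
- tray: loose open aluminium issue tray, 250 x 160 mm outside, 30 mm high, walls and floor 4 mm, 0.9 kg, empty; origin at the centre of its underside, x along its length. Fixed things to keep clear of: a chip rack on the right (world x 0.37 to 0.63, y -0.71 to -0.55, 50 mm high) and a chip cabinet at the back (x 0.88 to 1.05, y -0.69 to -0.07, 200 mm high)
- plaque_1: bystander: loose blue ceramic plaque 90 x 60 x 6 mm, flat on the counter, origin at the centre of its underside
- plaque_2: bystander: loose blue ceramic plaque 90 x 60 x 6 mm, flat on the counter, origin at the centre of its underside
- plaque_3: bystander: loose blue ceramic plaque 90 x 60 x 6 mm, flat on the counter, origin at the centre of its underside
- die_1: bystander: loose translucent red die, 19 mm, origin at the centre of its underside
- die_2: bystander: loose translucent red die, 19 mm, origin at the centre of its underside
- lammer: bystander: loose small black disc, 25 mm dia, 5 mm high, origin at the centre of its underside
- dealer_button: bystander: loose pewter disc, 58 mm dia, 13 mm high, origin at the centre of its underside
- chip_cup: bystander: loose grey rubber cup, 68 mm dia at the rim, 62 mm high, origin at the centre of its underside
Mind the look-alikes: they are no part of the job. Several things look just like the key_bar: the one meant starts nearest to the robot's base.

How it is judged:
By the outcome, as a careful person would: the job done as asked, in the order asked, and still so for the second after the job is handed in, with the robot touching nothing.
Of roll_a, roll_b, roll_c only 2 to 3 are there at a start; the rules pass over those that are not, and their reading is None.
At some moment in a run one of key_bar, tray may be knocked a few centimetres aside while the robot is not near it.
It also fails if it takes over 210 s, if anything falls off the work surface, if the arm or the gripper's body presses on something with over 40 N, if the wrist force passes 120 N, or if a joint passes its speed limit or range.

## Working session

There is one attempt and no reset: what is moved stays moved. The work goes in short steps, Python scripts to look and compute and a tool call to move; the robot and the scene stay as the last step left them, time stands still between calls to the robot, and variables do not carry over. Pictures are saved under pics/ and viewed, at most 14 in all, crops included, and the job is handed in when it is done.

Besides the shell and the picture viewer there is one more tool, called after "Emit:" by a JSON object that holds its "fn" and its "kwargs", one argument or row to a line. play_rows: Moves the arm, as the interface text tells. Its arguments: {"type":"object","properties":{"commands":{"type":"array","items":{"type":"array","items":{"type":"number"}}},"hand":{"type":"number"}},"required":["commands"]}

```bash
mkdir -p pics; ls; cat > h.py <<'E'
import numpy as np, cv2
from plant import manip, imaging
from scipy.spatial.transform import Rotation as Ro
def rot(q): return Ro.from_quat([q[1],q[2],q[3],q[0]]).as_matrix()
def snap(name,fn):
    s=manip.state(); f=imaging.grab_frame(name)
    if 'mount' in f:
        T=np.eye(4);T[:3,:3]=rot(s['tool_rot']);T[:3,3]=s['tool_pos']
        C=np.linalg.inv(T@np.array(f['mount'])); f['R']=C[:3,:3]; f['t']=C[:3,3]
    cv2.imwrite('pics/'+fn+'.png',f['image'][:,:,::-1])
    np.savez('pics/'+fn+'.npz',**{k:f[k] for k in('image','fx','fy','cx','cy','R','t')})
    return f
def load(fn): return dict(np.load('pics/'+fn+'.npz'))
def toW(f,u,v,z):
    R=np.array(f['R']);t=np.array(f['t'])
    d=R.T@np.array([(u-f['cx'])/f['fx'],(v-f['cy'])/f['fy'],1]); c=-R.T@t
    return c+d*(z-c[2])/d[2]
def proj(f,X):
    p=np.array(f['R'])@np.array(X)+np.array(f['t']); return np.array([f['fx']*p[0]/p[2]+f['cx'],f['fy']*p[1]/p[2]+f['cy']])
E
python3 - <<'E'
from h import *
for n in('scene','side'):
    f=snap(n,n+'0'); print(n,-np.array(f['R']).T@f['t'],f['fx'])
s=manip.state();print(s, manip.nose_length); print(imaging.grab_frame('wrist')['mount'])
a=cv2.imread('pics/scene0.png');cv2.imwrite('pics/scene0b.png',cv2.resize(a,(800,600),interpolation=cv2.INTER_CUBIC))
a=cv2.imread('pics/side0.png');cv2.imwrite('pics/side0b.png',cv2.resize(a,(800,600),interpolation=cv2.INTER_CUBIC))
E
```

```text
pics
scene [ 1.16823318 -0.60367691  1.20026205] 484.7448191197536
side [-0.05475113  1.39016757  1.09306928] 440.48502880657765
{'time': 0.1, 'joint_pos': array([-1.22797013e+00,  5.33288403e-02,  1.61415411e+00,  7.10510020e-06,
        1.47600185e+00, -1.18980109e-01]), 'joint_vel': array([ 0.00042423, -0.00152451, -0.00368325,  0.00111295,  0.00156669,
        0.00093107]), 'joint_efforts': array([-1.42670388e-04, -3.94907463e+01, -3.71362066e+01, -1.31678539e-04,
        3.96042349e-03, -2.08958141e-05]), 'tool_pos': array([ 0.27831024, -0.55901518,  0.24416391]), 'tool_rot': array([-9.40551550e-04,  9.73459741e-01,  2.28856367e-01, -1.02152622e-04]), 'contact_force': array([-0.07197099,  0.26092243, -0.21743944]), 'ft_torque': array([-0.011448  , -0.02684008,  0.01578055]), 'grasp_force': 0.0, 'gripper_width': 0.9989729629203681} 0.014
[[ 4.55631669e-04 -9.63847967e-01 -2.66452413e-01  6.71352744e-02]
 [ 9.99999766e-01  3.03345196e-04  6.12690687e-04  7.92409312e-04]
 [-5.09713614e-04 -2.66452630e-01  9.63847880e-01 -1.28301448e-01]
 [ 0.00000000e+00  0.00000000e+00  0.00000000e+00  1.00000000e+00]]
```

View pics/scene0b.png

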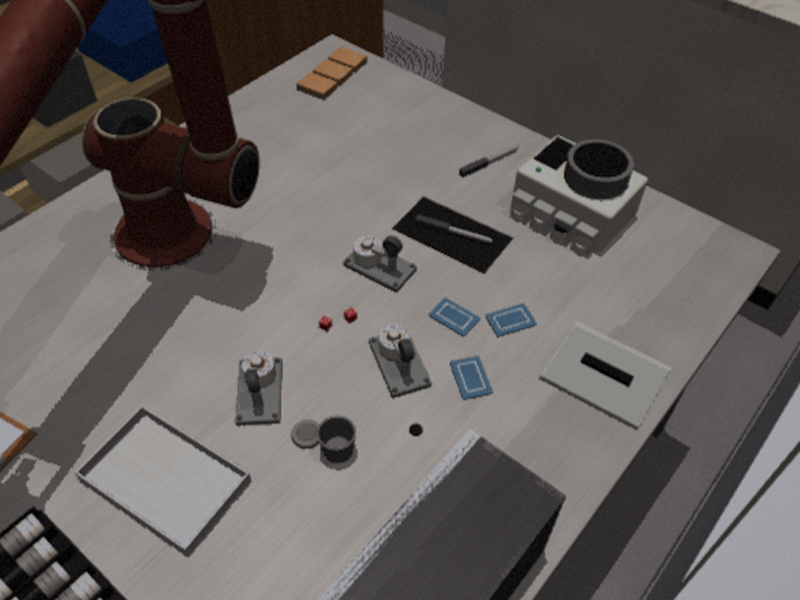

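View pics/side0b.png

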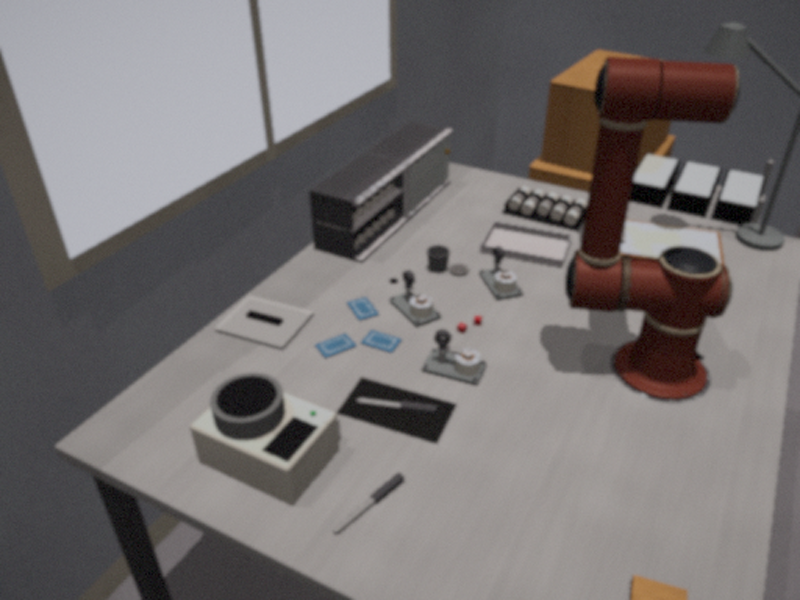

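The candidates for the key bar, in scene-view pixels at 800x600: the one on the black mat (455,229), a dark-handled tool on the counter (490,160), and a dark bar on the white board (607,368). All three stands are loaded: (380,265), (400,360) and (260,388).

```bash
python3 - <<'E'
from h import *
f=load('scene0');g=load('side0'); k=.64
P={'mat_h':(417,218,.012),'mat_tip':(492,240,.012),'mc1':(427,198,.003),'mc2':(512,237,.003),'mc3':(488,270,.003),'mc4':(393,228,.003),'ctr_h':(462,173,.012),'ctr_tip':(519,148,.006),'board':(607,368,.012),
'st1 nearspindle':(367,243,.055),'eye1':(393,247,.087),'st2 sp':(393,334,.055),'eye2':(405,350,.087),'st3sp':(258,363,.055),'eye3':(252,380,.087),
's1c':[(345,262,.014)],'t1':(145,409,.03),'t2':(249,476,.03),'t3':(186,549,.03),'t4':(78,474,.03),'cup':(337,427,.062),'btn':(306,433,.013),'die1':(326,323,.01),'die2':(350,314,.01),'pl1':(454,316,.006),'pl2':(511,320,.006),'pl3':(471,377,.006),'lam':(416,430,.005)}
for n,v in P.items():
    if isinstance(v,list): v=v[0]
    print(n,toW(f,v[0]*k,v[1]*k,v[2])[:2].round(3))
Q={'mat_h':(436,407,.012),'mat_tip':(358,401,.012),'ctr_h':(402,478,.012),'ctr_tip':(336,531,.006),'board':(264,319,.012)}
for n,v in Q.items(): print('side',n,toW(g,v[0]*k,v[1]*k,v[2])[:2].round(3))
E
```

```text
mat_h [0.415 0.393]
mat_tip [0.585 0.446]
mc1 [0.385 0.468]
mc2 [0.609 0.491]
mc3 [0.626 0.374]
mc4 [0.389 0.34 ]
ctr_h [0.4   0.584]
ctr_tip [0.447 0.758]
board [0.952 0.307]
st1 nearspindle [0.41  0.229]
eye1 [0.479 0.232]
st2 sp [0.607 0.079]
eye2 [0.663 0.046]
st3sp [ 0.46  -0.134]
eye3 [ 0.499 -0.18 ]
s1c [0.384 0.186]
t1 [ 0.364 -0.325]
t2 [ 0.604 -0.296]
t3 [ 0.621 -0.447]
t4 [ 0.381 -0.479]
cup [ 0.667 -0.143]
btn [ 0.612 -0.168]
die1 [0.465 0.04 ]
die2 [0.486 0.088]
pl1 [0.648 0.223]
pl2 [0.743 0.29 ]
pl3 [0.763 0.125]
lam [ 0.755 -0.032]
side mat_h [0.41 0.38]
side mat_tip [0.573 0.445]
side ctr_h [0.382 0.591]
side ctr_tip [0.433 0.752]
side board [0.949 0.298]
```

The mat bar is nearest to the base (0.65 m, against 0.75 m for the one on the counter), so it is the key_bar. Next I fly the wrist camera over the stands and the mat to measure them.

Emit:
{"fn": "play_rows", "kwargs": {
  "commands": [
    [0,0,-25,0,0,6.6],
    [0,0,-25,0,0,6.6],
    [0,0,-25,0,0,6.6],
    [0,0,-25,0,0,6.6],
    [22,-34,0,0,0,0]
  ],
  "hand": 85
}}

```text
time: 0.57
tool_pos: [0.2984, -0.5302, 0.3511]
tool_rot: [0.005, 1.0, -0.004, 0.001]
contact_force: [1.5, 0.2, 1.3]
gripper_width: 0.996
grasp_force: 0.0
```

Emit:
{"fn": "play_rows", "kwargs": {
  "commands": [
    [22,-34,0,0,0,0],
    [22,-34,0,0,0,0],
    [22,-34,0,0,0,0],
    [22,-34,0,0,0,0],
    [22,-34,0,0,0,0]
  ]
}}

```text
time: 0.98
tool_pos: [0.4108, -0.3536, 0.345]
tool_rot: [-0.0, 1.0, 0.0, -0.0]
contact_force: [0.4, -0.1, -0.3]
gripper_width: 0.994
grasp_force: 0.0
```

Emit:
{"fn": "play_rows", "kwargs": {
  "commands": [
    [22,-34,0,0,0,0],
    [22,-34,0,0,0,0],
    [22,-34,0,0,0,0],
    [22,-34,0,0,0,0],
    [22,-34,0,0,0,0]
  ]
}}

```text
time: 1.4
tool_pos: [0.5206, -0.1833, 0.3451]
tool_rot: [0.0, 1.0, 0.001, -0.0]
contact_force: [0.6, -0.4, 0.1]
gripper_width: 0.996
grasp_force: 0.0
```

Emit:
{"fn": "play_rows", "kwargs": {
  "commands": [
    [22,-34,0,0,0,0],
    [0,0,0,0,0,0],
    [0,0,0,0,0,0]
  ]
}}

```text
time: 1.65
tool_pos: [0.5426, -0.1493, 0.3447]
tool_rot: [-0.0, 1.0, 0.003, -0.001]
contact_force: [0.2, -0.8, -0.6]
gripper_width: 0.994
grasp_force: 0.0
```

```bash
python3 - <<'E'
from h import *
s=manip.state();print(s['tool_pos'],s['tool_rot'],s['joint_pos'])
f=snap('wrist','w3');print(f['fx'])
E
```

```text
[ 0.54263417 -0.149312    0.34473703] [-1.03225869e-04  9.99996713e-01  2.50632179e-03 -5.30918776e-04] [-4.00633746e-01 -1.34387615e-01  1.63113818e+00 -2.27307497e-04
  1.64589979e+00  1.16513300e+00]
325.2567324298695
```

View pics/w3.png

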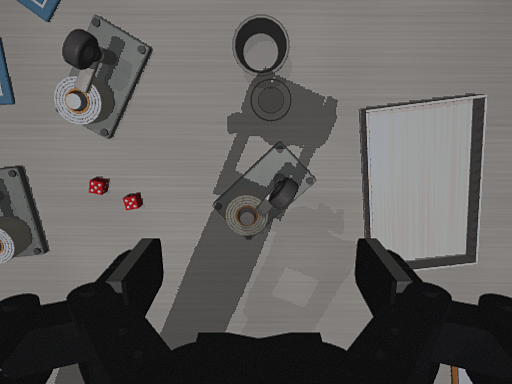

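The stand with its spindle at (247,216) and eye at (285,190) is loaded. A second loaded stand has its spindle at (77,101) and eye at (80,48). The tray is at (420,180), and the dice, cup and button are clear. Next are the mat and the stand nearest it.

Emit:
{"fn": "play_rows", "kwargs": {
  "commands": [
    [0,-41,0,0,0,0],
    [0,-41,0,0,0,0],
    [0,-41,0,0,0,0],
    [0,-41,0,0,0,0],
    [0,-41,0,0,0,0]
  ]
}}

```text
time: 2.12
tool_pos: [0.5414, 0.0537, 0.3453]
tool_rot: [0.0, 1.0, -0.001, 0.0]
contact_force: [0.6, -0.6, 0.7]
gripper_width: 0.991
grasp_force: 0.0
```

Emit:
{"fn": "play_rows", "kwargs": {
  "commands": [
    [0,-41,0,0,0,0],
    [0,-41,0,0,0,0],
    [0,-41,0,0,0,0],
    [0,-41,0,0,0,0],
    [0,-41,0,0,0,0]
  ]
}}

```text
time: 2.53
tool_pos: [0.5418, 0.2589, 0.3454]
tool_rot: [0.0, 1.0, -0.001, 0.0]
contact_force: [1.7, -0.3, 0.3]
gripper_width: 0.994
grasp_force: 0.0
```

Emit:
{"fn": "play_rows", "kwargs": {
  "commands": [
    [0,-41,0,0,0,0],
    [0,0,0,0,0,0],
    [0,0,0,0,0,0]
  ]
}}

```text
time: 2.78
tool_pos: [0.5417, 0.3, 0.3447]
tool_rot: [0.0, 1.0, 0.001, -0.0]
contact_force: [0.1, -0.5, -0.3]
gripper_width: 1.002
grasp_force: 0.0
```

```bash
python3 - <<'E'
from h import *
s=manip.state();print(s['tool_pos'],s['tool_rot'],s['joint_pos'])
f=snap('wrist','w1')
a=cv2.imread('pics/w1.png');cv2.imwrite('pics/w1b.png',cv2.resize(a[0:280,:420],(800,533),interpolation=cv2.INTER_CUBIC))
b=cv2.imread('pics/w3.png')
c=np.hstack([cv2.resize(b[0:150,45:165],(400,500),interpolation=cv2.INTER_CUBIC),cv2.resize(b[130:250,205:325],(400,400),interpolation=cv2.INTER_CUBIC).copy() if 0 else cv2.copyMakeBorder(cv2.resize(b[130:250,205:325],(400,400),interpolation=cv2.INTER_CUBIC),0,100,0,0,0)])
cv2.imwrite('pics/w3b.png',c)
E
```

```text
[0.54167495 0.29997469 0.34466256] [ 4.97228344e-04  9.99999265e-01  1.01490428e-03 -4.39415500e-04] [ 3.85882054e-01  2.04586637e-04  1.50291709e+00 -5.93171480e-04
  1.63965886e+00  1.95460811e+00]
```

View pics/w1b.png

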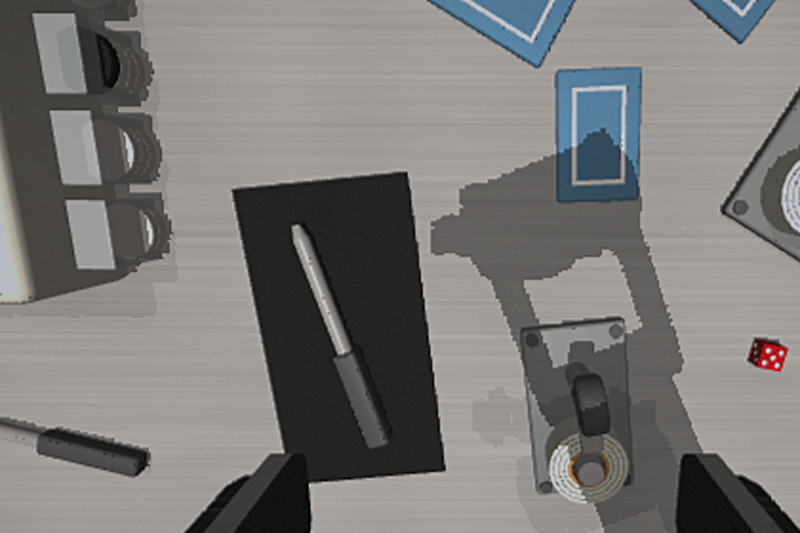

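View pics/w3b.png

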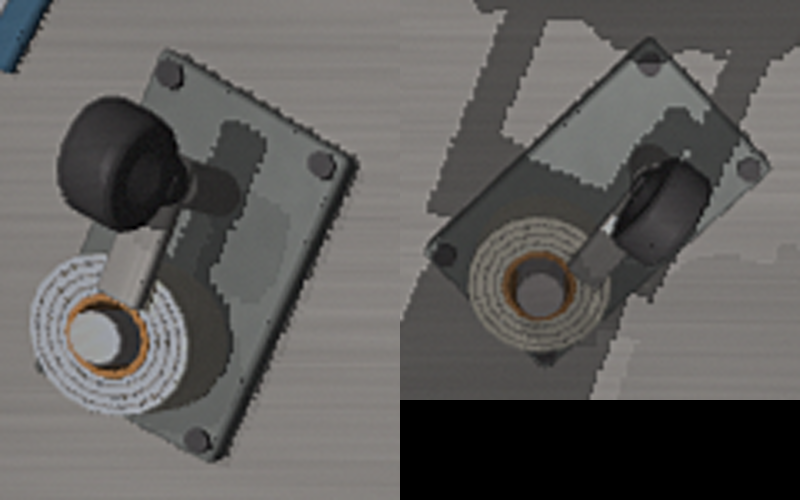

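```bash
cat > fit.py <<'E'
from h import *
from scipy.optimize import least_squares
def W1(p):return np.array(p)*.525
def L(p):return np.array(p)*.3+[45,0]
def Rr(p):return (np.array(p)-[400,0])*.3+[205,130]
S={'1':('w1',W1,[((521,328),.014),((623,318),.014),((537,496),.014)],(590,470),None,(.445,.235,0)),
'2':('w3',L,[((165,50),.014),((355,158),.014),((215,460),.014)],(98,336),(125,298),(.64,.06,-.5)),
'3':('w3',Rr,[((648,37),.014),((770,167),.014),((428,248),.014)],(540,292),(585,272),(.48,-.15,-.7))}
def stand(k):
    fn,m,cs,sp,st,g=S[k]; f=load(fn)
    P=[toW(f,*m(c),z)[:2] for c,z in cs]; s=toW(f,*m(sp),.06)[:2]
    # corners: (+x,+y),(+x,-y),then whichever
    th={'1':(-.07,.04),'2':(-.07,-.04),'3':(-.07,.04)}[k]
    B=[(.07,.04),(.07,-.04),th,(-.032,0)]
    def r(p):
        c,si=np.cos(p[2]),np.sin(p[2]); R=np.array([[c,-si],[si,c]])
        return np.concatenate([p[:2]+R@b-w for b,w in zip(B,P+[s])])
    o=least_squares(r,g); p=o.x; u=np.array([np.cos(p[2]),np.sin(p[2])])
    out=dict(pose=p.round(4),res=(o.fun*1e3).round(1),eye=(p[:2]+.032*u).round(4),sp=(p[:2]-.032*u).round(4))
    if st:
        e=toW(f,*m(st),.06)[:2]; d=e-out['eye']; a=np.arctan2(d[1],d[0])-p[2]-np.pi; out['clamp']=round((a+np.pi)%(2*np.pi)-np.pi,3); out['len']=np.linalg.norm(d).round(3)
    return out
if __name__=='__main__':
    for k in S: print(k,stand(k))
    f=load('w1')
    h,t,j=[toW(f,*W1(p),.012)[:2] for p in((378,446),(298,228),(344,353))]
    d=(t-h)/np.linalg.norm(t-h);print('bar len',np.linalg.norm(t-h),'yaw',np.arctan2(d[1],d[0]),'origin',h+.065*d,t-.115*d,j-.015*d)
    mc=[toW(f,*W1(p),.003)[:2] for p in((233,189),(407,172),(444,469))];print('mat',(mc[0]+mc[2])/2,mc)
    f=load('w3');T=[toW(f,u,v,.03)[:2] for u,v in((360,107),(487,95),(477,264))];print('tray',(T[0]+T[2])/2,T)
E
python3 fit.py
```

```text
1 {'pose': array([0.44  , 0.2305, 0.1161]), 'res': array([-0.5,  1.4,  0.9, -1.1,  1.4,  0.3, -1.8, -0.6]), 'eye': array([0.4718, 0.2343]), 'sp': array([0.4083, 0.2268])}
2 {'pose': array([ 0.6324,  0.0599, -0.5186]), 'res': array([ 2.4, -0.2,  0.7, -0.1, -2.6,  0.6, -0.6, -0.3]), 'eye': array([0.6602, 0.044 ]), 'sp': array([0.6046, 0.0757]), 'clamp': np.float64(0.066), 'len': np.float64(0.046)}
3 {'pose': array([ 0.4754, -0.1581, -0.8013]), 'res': array([ 1.6, -1.1,  0.5, -2.3, -1.5,  3.5, -0.6, -0.1]), 'eye': array([ 0.4977, -0.1811]), 'sp': array([ 0.4532, -0.1352]), 'clamp': np.float64(0.132), 'len': np.float64(0.045)}
bar len 0.17891036878885985 yaw 0.2848063680539858 origin [0.47000477 0.40866068] [0.46895903 0.40835452] [0.47057155 0.40872767]
mat [0.49490768 0.41358072] [array([0.6066133 , 0.48867053]), array([0.61884892, 0.36101098]), array([0.38320206, 0.3384909 ])]
tray [ 0.4842277  -0.38269315] [array([ 0.5989235 , -0.28401642]), array([ 0.61508749, -0.4490364 ]), array([ 0.3695319 , -0.48136987])]
```

The bar and stands are located. Next is one closer look straight down at each eye before I use the bar.

Emit:
{"fn": "play_rows", "kwargs": {
  "commands": [
    [-27.4,13.2,19,0,0,0],
    [-27.4,13.2,19,0,0,0],
    [-27.4,13.2,19,0,0,0],
    [-27.4,13.2,19,0,0,0],
    [-27.4,13.2,19,0,0,0]
  ]
}}

```text
time: 3.25
tool_pos: [0.4039, 0.2309, 0.2493]
tool_rot: [0.0, 1.0, -0.001, 0.0]
contact_force: [0.1, 0.1, 0.9]
gripper_width: 0.996
grasp_force: 0.0
```

Emit:
{"fn": "play_rows", "kwargs": {
  "commands": [
    [0,0,0,0,0,0],
    [0,0,0,0,0,0],
    [0,0,0,0,0,0]
  ]
}}

```text
time: 3.5
tool_pos: [0.4057, 0.2325, 0.2514]
tool_rot: [-0.0, 1.0, -0.001, 0.001]
contact_force: [-0.5, 0.5, 0.7]
gripper_width: 0.996
grasp_force: 0.0
```

```bash
python3 -c "
from h import *
snap('wrist','e1');print(manip.state()['tool_pos'])"
```

```text
[0.40639254 0.23303632 0.25235808]
```

Emit:
{"fn": "play_rows", "kwargs": {
  "commands": [
    [27,27,0,0,0,0],
    [27,27,0,0,0,0],
    [27,27,0,0,0,0],
    [27,27,0,0,0,0],
    [27,27,0,0,0,0]
  ]
}}

```text
time: 3.97
tool_pos: [0.5432, 0.0968, 0.2527]
tool_rot: [-0.0, 1.0, 0.0, 0.002]
contact_force: [0.5, 1.7, 0.7]
gripper_width: 0.999
grasp_force: 0.0
```

Emit:
{"fn": "play_rows", "kwargs": {
  "commands": [
    [27,27,0,0,0,0],
    [27,27,0,0,0,0],
    [0,0,0,0,0,0],
    [0,0,0,0,0,0],
    [0,0,0,0,0,0]
  ]
}}

```text
time: 4.38
tool_pos: [0.5952, 0.0444, 0.2514]
tool_rot: [-0.0, 1.0, 0.0, 0.001]
contact_force: [-0.2, 0.6, -0.2]
gripper_width: 0.998
grasp_force: 0.0
```

```bash
python3 -c "
from h import *
snap('wrist','e2');print(manip.state()['tool_pos'])"
```

```text
[0.5945571  0.04501088 0.25126247]
```

Emit:
{"fn": "play_rows", "kwargs": {
  "commands": [
    [-20,28,0,0,0,0],
    [-20,28,0,0,0,0],
    [-20,28,0,0,0,0],
    [-20,28,0,0,0,0],
    [-20,28,0,0,0,0]
  ]
}}

```text
time: 4.85
tool_pos: [0.493, -0.0951, 0.2511]
tool_rot: [0.0, 1.0, 0.002, 0.001]
contact_force: [0.6, -0.2, -0.0]
gripper_width: 0.993
grasp_force: 0.0
```

Emit:
{"fn": "play_rows", "kwargs": {
  "commands": [
    [-20,28,0,0,0,0],
    [-20,28,0,0,0,0],
    [-20,28,0,0,0,0],
    [0,0,0,0,0,0],
    [0,0,0,0,0,0]
  ]
}}

```text
time: 5.27
tool_pos: [0.4336, -0.1796, 0.2511]
tool_rot: [0.0, 1.0, -0.0, 0.001]
contact_force: [1.2, 0.5, 1.0]
gripper_width: 0.992
grasp_force: 0.0
```

```bash
python3 -c "
from h import *
snap('wrist','e3');print(manip.state()['tool_pos'])
from fit import stand
E=[]
for k in '123':
    e=stand(k)['eye'];f=load('e'+k);print(k,proj(f,[*e,.108]),proj(f,[*e,.06]))
    E.append(cv2.resize(f['image'][10:250,180:330,::-1],(266,426),interpolation=cv2.INTER_CUBIC))
cv2.imwrite('pics/eyes.png',np.hstack(E))"
```

```text
[ 0.43412976 -0.17891784  0.25102698]
1 [255.21451924 100.15743345] [255.74154202  99.94355649]
2 [257.98093111 101.32977641] [258.07245974 100.88768926]
3 [259.09055595 102.54969472] [258.97111848 101.94271164]
```

View pics/eyes.png

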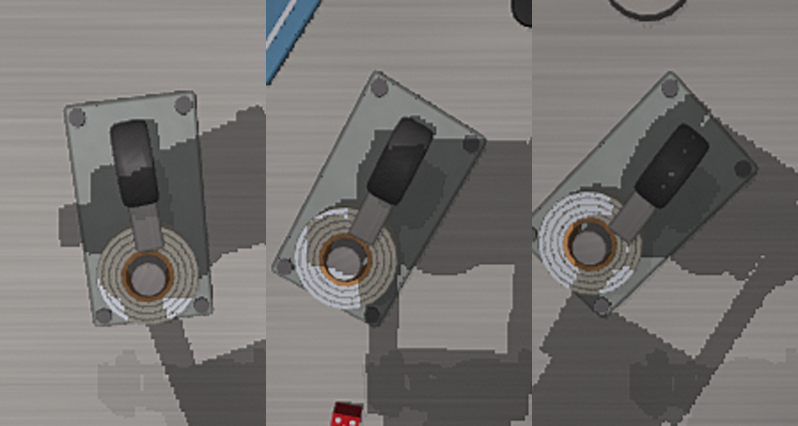

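Each eye is seen from directly above, at tile centres (135,163), (401,161) and (673,165), and all the straps lie over their rolls.

```bash
python3 - <<'E'
from h import *
D={'1':((135,163),(148,249),(148,279),((130,120),(141,206)),0,[(65,106),(195,92),(212,311),(95,326)]),
'2':((401,161),(366,237),(347,263),((421,123),(382,198)),266,[(377,71),(485,137),(375,326),(272,267)]),
'3':((673,165),(620,235),(592,243),((696,132),(651,196)),532,[(671,71),(757,165),(604,317)])}
for k,(e,s,p,(a,b),o,C) in D.items():
    f=load('e'+k); m=lambda q:np.array([(q[0]-o)*.5639+180,q[1]*.5634+10])
    E,S,P,A,B=[toW(f,*m(q),z)[:2] for q,z in((e,.09),(s,.06),(p,.06),(a,.095),(b,.095))]
    an=lambda d:np.arctan2(d[1],d[0]).round(3)
    c=[toW(f,*m(q),.014)[:2] for q in C]
    y=an(c[1]-c[0])+np.pi/2; cen=(c[0]+c[2])/2
    u=np.array([np.cos(y),np.sin(y)])
    print(k,'eye',E.round(4),'spindle',P.round(4),'dist',np.linalg.norm(E-P).round(4),'standyaw',an(E-P),y.round(3),'strap',an(E-S),'ring',an(A-B),'platecentre',cen.round(4),'eye by plate',(cen+.032*u).round(4),(cen-.032*u).round(4))
E
```

```text
1 eye [0.4703 0.2337] spindle [0.4067 0.2268] dist 0.064 standyaw 0.108 0.1 strap 0.146 ring 0.129 platecentre [0.4392 0.2301] eye by plate [0.471  0.2333] [0.4074 0.2269]
2 eye [0.6606 0.0456] spindle [0.6051 0.0762] dist 0.0633 standyaw -0.504 -0.518 strap -0.449 ring -0.495 platecentre [0.633  0.0619] eye by plate [0.6608 0.046 ] [0.6052 0.0777]
3 eye [ 0.4971 -0.1815] spindle [ 0.4549 -0.1367] dist 0.0616 standyaw -0.815 -0.793 strap -0.657 ring -0.629 platecentre [ 0.4746 -0.1585] eye by plate [ 0.4971 -0.1813] [ 0.4522 -0.1357]
```

Emit:
{"fn": "play_rows", "kwargs": {
  "commands": [
    [1,-41.5,0,0,0,0],
    [1,-41.5,0,0,0,0],
    [1,-41.5,0,0,0,0],
    [1,-41.5,0,0,0,0],
    [1,-41.5,0,0,0,0]
  ]
}}

```text
time: 5.73
tool_pos: [0.4386, 0.0317, 0.2508]
tool_rot: [-0.0, 1.0, 0.002, 0.001]
contact_force: [-0.0, -0.5, -0.3]
gripper_width: 0.998
grasp_force: 0.0
```

Emit:
{"fn": "play_rows", "kwargs": {
  "commands": [
    [1,-41.5,0,0,0,0],
    [1,-41.5,0,0,0,0],
    [1,-41.5,0,0,0,0],
    [1,-41.5,0,0,0,0],
    [1,-41.5,0,0,0,0]
  ]
}}

```text
time: 6.15
tool_pos: [0.4424, 0.2398, 0.2508]
tool_rot: [-0.0, 1.0, 0.002, 0.001]
contact_force: [1.6, 0.1, 0.5]
gripper_width: 0.994
grasp_force: 0.0
```

Emit:
{"fn": "play_rows", "kwargs": {
  "commands": [
    [1,-41.5,0,0,0,0],
    [1,-41.5,0,0,0,0],
    [1,-41.5,0,0,0,0],
    [1,-41.5,0,0,0,0],
    [0,0,0,0,0,-5.4]
  ]
}}

```text
time: 6.57
tool_pos: [0.4448, 0.4093, 0.2494]
tool_rot: [-0.001, 0.999, 0.053, -0.001]
contact_force: [-1.5, -1.0, 0.6]
gripper_width: 0.997
grasp_force: 0.0
```

Emit:
{"fn": "play_rows", "kwargs": {
  "commands": [
    [0,0,0,0,0,-5.5],
    [0,0,0,0,0,-5.4],
    [0,0,0,0,0,0],
    [0,0,0,0,0,0],
    [0,0,0,0,0,0]
  ]
}}

```text
time: 6.98
tool_pos: [0.4468, 0.4025, 0.2504]
tool_rot: [-0.0, 0.99, 0.142, 0.0]
contact_force: [0.4, -1.0, -0.1]
gripper_width: 0.992
grasp_force: 0.0
```

```bash
cat > bar.py <<'E'
from h import *
def rod(fn):
    f=load(fn); im=f['image']; g=cv2.cvtColor(im,cv2.COLOR_RGB2GRAY)
    return f,g
E
python3 - <<'E'
from h import *
s=manip.state();print(s['tool_pos'],s['tool_rot'],s['joint_pos'][5])
f=snap('wrist','b0')
for x in(-.065,.015,.115):
    print(proj(f,[.470+x*.96,.4085+x*.281,.012]).round(1))
cv2.imwrite('pics/b0b.png',f['image'][:,:,::-1])
E
```

```text
[0.44675208 0.40250253 0.25040304] [-1.08008485e-04  9.89853179e-01  1.42093881e-01  4.17921727e-05] 1.8951932362435495
[258.4 193.4]
[258.5 124.3]
[258.6  25.4]
```

View pics/b0b.png

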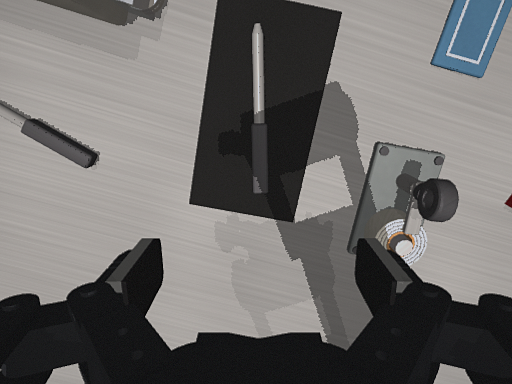

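The bar is at columns 257–261, rows 25–193, within about 1 mm of prediction, so it has not been knocked. I go down and grip it.

Emit:
{"fn": "play_rows", "kwargs": {
  "commands": [
    [1,0,40,0,0,0],
    [1,0,40,0,0,0],
    [0,0,40,0,0,0],
    [0,0,40,0,0,0],
    [0,0,40,0,0,0]
  ],
  "hand": 60
}}

```text
time: 7.45
tool_pos: [0.4494, 0.4022, 0.0491]
tool_rot: [-0.0, 0.99, 0.142, 0.001]
contact_force: [0.3, 0.4, -0.4]
gripper_width: 0.703
grasp_force: 0.0
```

Emit:
{"fn": "play_rows", "kwargs": {
  "commands": [
    [0,0,20,0,0,0],
    [0,0,9,0,0,0],
    [0,0,0,0,0,0],
    [0,0,0,0,0,0]
  ]
}}

```text
time: 7.78
tool_pos: [0.4502, 0.4027, 0.0224]
tool_rot: [-0.0, 0.99, 0.142, 0.001]
contact_force: [0.7, -0.7, 0.1]
gripper_width: 0.706
grasp_force: 0.0
```

Emit:
{"fn": "play_rows", "kwargs": {
  "commands": [
    [0,0,0,0,0,0],
    [0,0,0,0,0,0],
    [0,0,0,0,0,0],
    [0,0,0,0,0,0],
    [0,0,0,0,0,0]
  ],
  "hand": 10
}}

```text
time: 8.2
tool_pos: [0.4507, 0.4031, 0.0236]
tool_rot: [-0.001, 0.99, 0.142, 0.002]
contact_force: [-0.4, -0.5, 6.2]
gripper_width: 0.193
grasp_force: 61.3
```

Emit:
{"fn": "play_rows", "kwargs": {
  "commands": [
    [0,0,0,0,0,0],
    [0,0,0,0,0,0],
    [0,0,0,0,0,0],
    [0,0,0,0,0,0],
    [0,0,0,0,0,0]
  ]
}}

```text
time: 8.62
tool_pos: [0.4507, 0.4031, 0.0236]
tool_rot: [-0.001, 0.99, 0.142, 0.002]
contact_force: [-0.9, -0.8, 6.4]
gripper_width: 0.19
grasp_force: 61.3
```

Emit:
{"fn": "play_rows", "kwargs": {
  "commands": [
    [0,0,-20,0,0,0],
    [0,0,-40,0,0,0],
    [0,0,-40,0,0,0],
    [0,0,-40,0,0,0],
    [0,0,-40,0,0,0]
  ]
}}

```text
time: 9.03
tool_pos: [0.4485, 0.4017, 0.2023]
tool_rot: [0.0, 0.99, 0.142, -0.001]
contact_force: [-0.0, 0.5, -3.3]
gripper_width: 0.187
grasp_force: 60.2
```

Emit:
{"fn": "play_rows", "kwargs": {
  "commands": [
    [0,0,0,0,0,-6.8],
    [0,0,0,0,0,-6.8],
    [0,0,0,0,0,-6.8],
    [0,0,0,0,0,-6.8],
    [0,0,0,0,0,-6.8]
  ]
}}

```text
time: 9.45
tool_pos: [0.4488, 0.4018, 0.2005]
tool_rot: [0.0, 0.904, 0.428, -0.001]
contact_force: [0.3, 0.6, -3.3]
gripper_width: 0.187
grasp_force: 60.1
```

Emit:
{"fn": "play_rows", "kwargs": {
  "commands": [
    [0,0,0,0,0,-6.8],
    [0,0,0,0,0,-6.8],
    [0,0,0,0,0,-6.8],
    [0,0,0,0,0,-6.8],
    [0,0,0,0,0,-6.8]
  ]
}}

```text
time: 9.87
tool_pos: [0.4488, 0.4018, 0.2004]
tool_rot: [-0.0, 0.739, 0.674, -0.001]
contact_force: [0.3, -0.2, -2.5]
gripper_width: 0.186
grasp_force: 60.1
```

Emit:
{"fn": "play_rows", "kwargs": {
  "commands": [
    [0,0,0,0,0,-6.8],
    [0,0,0,0,0,-6.8],
    [-37,0,0,0,0,0],
    [-37,0,0,0,0,0],
    [-37,0,0,0,0,0]
  ]
}}

```text
time: 10.28
tool_pos: [0.464, 0.2912, 0.2004]
tool_rot: [-0.0, 0.656, 0.755, -0.001]
contact_force: [1.2, -0.5, -2.1]
gripper_width: 0.192
grasp_force: 60.1
```

Emit:
{"fn": "play_rows", "kwargs": {
  "commands": [
    [-37,0,0,0,0,0],
    [-37,0,0,0,0,0],
    [-37,0,0,0,0,0],
    [-37,0,0,0,0,0],
    [-37,0,0,0,0,0]
  ]
}}

```text
time: 10.7
tool_pos: [0.4897, 0.1073, 0.2007]
tool_rot: [-0.0, 0.656, 0.755, -0.0]
contact_force: [0.6, 0.4, -2.9]
gripper_width: 0.187
grasp_force: 60.1
```

Emit:
{"fn": "play_rows", "kwargs": {
  "commands": [
    [-37,0,0,0,0,0],
    [0,0,0,0,0,0],
    [0,0,0,0,0,0]
  ]
}}

```text
time: 10.95
tool_pos: [0.4952, 0.0708, 0.2008]
tool_rot: [-0.0, 0.658, 0.753, -0.0]
contact_force: [0.5, 0.1, -3.4]
gripper_width: 0.186
grasp_force: 60.1
```

```bash
cat >> h.py <<'E'
def go(x,y,z,yaw):
    """residual to a target: tool-axis shift at the present yaw (mm), turn about tool z (deg)"""
    s=manip.state(); R=rot(s['tool_rot']); p=np.array(s['tool_pos'])
    d=(R.T@(np.array([x,y,z])-p))*1e3
    cur=np.arctan2(R[1,0],R[0,0]); dy=(yaw-cur+np.pi)%(2*np.pi)-np.pi
    # tilt error as rotation vector
    c,si=np.cos(yaw),np.sin(yaw); G=np.array([[c,si,0],[si,-c,0],[0,0,-1]])
    rv=np.degrees(Ro.from_matrix(R.T@G).as_rotvec())
    print('pos',p.round(4),'yaw',cur.round(4),'shift',d.round(1),'turn',rv.round(2),'F',np.round(s['contact_force'],1),'j6',s['joint_pos'][5].round(2),'t',s['time'])
EYE={1:(.4705,.2336,1.709),2:(.6606,.0455,1.10),3:(.4972,-.1815,.926)}
SP={1:(.4072,.2269),2:(.6053,.0765),3:(.4530,-.136)}
def at(k,r,z,dyaw=0):
    ex,ey,b=EYE[k]; b+=dyaw; go(ex-r*np.cos(b),ey-r*np.sin(b),z,b)
E
python3 -c "
from h import *
at(1,.165,.0986)"
```

```text
pos [0.4952 0.0708 0.2008] yaw 1.7057 shift [ -0.4  -2.  102.2] turn [-0.05 -0.02 -0.19] F [ 0.5  0.1 -3.4] j6 -0.14 t 10.95
```

Emit:
{"fn": "play_rows", "kwargs": {
  "commands": [
    [0,-2,34,0,0,-0.2],
    [0,0,34,0,0,0],
    [0,0,34,0,0,0],
    [0,0,0,0,0,0],
    [0,0,0,0,0,0]
  ]
}}

```text
time: 11.37
tool_pos: [0.4912, 0.0733, 0.0971]
tool_rot: [-0.002, 0.654, 0.756, -0.002]
contact_force: [0.0, 0.3, -1.7]
gripper_width: 0.19
grasp_force: 60.1
```

```bash
python3 - <<'E'
from h import *
at(1,.165,.0986)
A=[]
for n in('scene','side'):
    f=snap(n,n+'1'); e=proj(f,[.4705,.2336,.087]); u=np.array([np.cos(1.709),np.sin(1.709)])
    t=proj(f,[*(np.array([.4705,.2336])-.03*u),.087]); print(n,'eye',e,'tip pred',t)
    x,y=int(e[0])-32,int(e[1])-32
    A.append(cv2.resize(f['image'][y:y+64,x:x+64,::-1],(400,400),interpolation=cv2.INTER_CUBIC)); print(x,y)
cv2.imwrite('pics/ins1.png',np.hstack(A))
E
```

```text
pos [0.4912 0.0733 0.0971] yaw 1.7148 shift [-3.3  1.5 -1.5] turn [-0.34 -0.07  0.33] F [ 0.   0.3 -1.7] j6 -0.15 t 11.3667
scene eye [249.90251059 156.55880305] tip pred [244.86325158 162.28310904]
217 124
side eye [282.27111076 215.39002296] tip pred [284.73786316 210.67789825]
250 183
```

View pics/ins1.png

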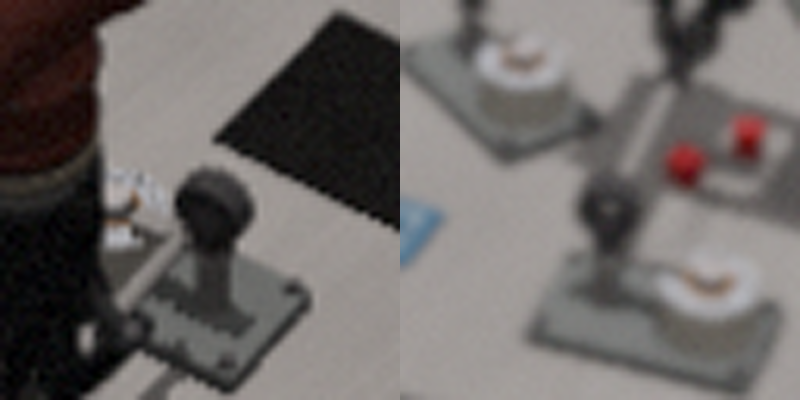

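Both views show the rod tip lined up in front of the stand 1 eye: scene crop (180,235) against the ring at (214,210), side crop (630,170) against (608,208). I let it settle, read again, and insert.

Emit:
{"fn": "play_rows", "kwargs": {
  "commands": [
    [0,0,0,0,0,0]
  ]
}}

```text
time: 11.55
tool_pos: [0.4956, 0.0726, 0.1024]
tool_rot: [0.002, 0.655, 0.756, 0.002]
contact_force: [0.8, 0.2, -2.0]
gripper_width: 0.187
grasp_force: 60.1
```

Emit:
{"fn": "play_rows", "kwargs": {
  "commands": [
    [0,0,0,0,0,0]
  ]
}}

```text
time: 11.63
tool_pos: [0.4954, 0.0724, 0.1021]
tool_rot: [0.002, 0.655, 0.756, 0.002]
contact_force: [0.3, -0.0, -2.4]
gripper_width: 0.189
grasp_force: 60.1
```

Emit:
{"fn": "play_rows", "kwargs": {
  "commands": [
    [0,0,0,0,0,0]
  ]
}}

```text
time: 11.72
tool_pos: [0.4948, 0.0723, 0.1014]
tool_rot: [0.001, 0.655, 0.756, 0.001]
contact_force: [0.2, 0.1, -2.8]
gripper_width: 0.19
grasp_force: 60.1
```

```bash
python3 -c "
from h import *
at(1,.165,.0986)"
```

```text
pos [0.4948 0.0723 0.1014] yaw 1.7134 shift [-1.9 -1.9  2.8] turn [0.2  0.03 0.25] F [ 0.2  0.1 -2.8] j6 -0.15 t 11.7167
```

Emit:
{"fn": "play_rows", "kwargs": {
  "commands": [
    [0,0,0,0,0,0],
    [0,0,0,0,0,0],
    [0,0,0,0,0,0],
    [0,0,0,0,0,0]
  ]
}}

```text
time: 12.05
tool_pos: [0.4935, 0.0721, 0.0993]
tool_rot: [-0.0, 0.655, 0.756, -0.0]
contact_force: [-0.5, 0.6, -3.1]
gripper_width: 0.191
grasp_force: 60.1
```

Emit:
{"fn": "play_rows", "kwargs": {
  "commands": [
    [0,0,0,0,0,0],
    [0,0,0,0,0,0]
  ]
}}

```text
time: 12.22
tool_pos: [0.4935, 0.0721, 0.0992]
tool_rot: [-0.0, 0.655, 0.756, -0.0]
contact_force: [0.1, 0.7, -3.2]
gripper_width: 0.189
grasp_force: 60.1
```

```bash
python3 -c "
from h import *
at(1,.165,.0986)"
```

```text
pos [0.4935 0.0721 0.0992] yaw 1.7132 shift [-1.9 -0.5  0.6] turn [-0.01 -0.    0.24] F [ 0.1  0.7 -3.2] j6 -0.15 t 12.2167
```

Emit:
{"fn": "play_rows", "kwargs": {
  "commands": [
    [6,-0.5,0.6,0,0,0.2],
    [10,0,0,0,0,0],
    [10,0,0,0,0,0],
    [0,0,0,0,0,0],
    [0,0,0,0,0,0]
  ]
}}

```text
time: 12.63
tool_pos: [0.4892, 0.0987, 0.0986]
tool_rot: [0.0, 0.656, 0.755, -0.0]
contact_force: [0.6, 0.5, -3.1]
gripper_width: 0.19
grasp_force: 60.2
```

Emit:
{"fn": "play_rows", "kwargs": {
  "commands": [
    [10,0,0,0,0,0],
    [10,0,0,0,0,0],
    [0,0,0,0,0,0],
    [0,0,0,0,0,0]
  ]
}}

```text
time: 12.97
tool_pos: [0.4865, 0.1182, 0.0987]
tool_rot: [0.0, 0.656, 0.755, -0.0]
contact_force: [0.4, -0.4, -2.2]
gripper_width: 0.183
grasp_force: 60.2
```

```bash
python3 -c "
from h import *
at(1,.095,.0986)"
```

```text
pos [0.4865 0.1182 0.0987] yaw 1.711 shift [21.5  0.1  0.1] turn [-0.    0.01  0.12] F [ 0.4 -0.4 -2.2] j6 -0.05 t 12.9667
```

Emit:
{"fn": "play_rows", "kwargs": {
  "commands": [
    [11,0,0,0,0,0],
    [10.5,0,0,0,0,0],
    [0,0,0,0,0,0],
    [0,0,0,0,0,0]
  ]
}}

```text
time: 13.3
tool_pos: [0.4835, 0.1396, 0.0987]
tool_rot: [0.0, 0.656, 0.755, -0.0]
contact_force: [-0.3, -0.5, -2.9]
gripper_width: 0.191
grasp_force: 60.2
```

Emit:
{"fn": "play_rows", "kwargs": {
  "commands": [
    [0.4,8.3,0,0,0,-5],
    [0.4,8.3,0,0,0,-5],
    [0.3,8.3,0,0,0,-5],
    [0.4,8.3,0,0,0,-5],
    [0.3,8.3,0,0,0,-5]
  ]
}}

```text
time: 13.72
tool_pos: [0.5231, 0.1536, 0.0989]
tool_rot: [0.0, 0.476, 0.879, 0.001]
contact_force: [0.3, 1.9, -2.4]
gripper_width: 0.188
grasp_force: 60.2
```

```bash
python3 -c "
from h import *
at(1,.095,.0986,np.radians(25))"
```

```text
pos [0.5231 0.1536 0.0989] yaw 2.1489 shift [ 0.7 -0.6  0.3] turn [ 0.07 -0.02  0.21] F [ 0.3  1.9 -2.4] j6 -0.43 t 13.7167
```

Emit:
{"fn": "play_rows", "kwargs": {
  "commands": [
    [0.4,8.3,0,0,0,-5],
    [0.4,8.3,0,0,0,-5],
    [0.3,8.3,0,0,0,-5],
    [0.4,8.3,0,0,0,-5],
    [0.3,8.3,0,0,0,-5]
  ]
}}

```text
time: 14.13
tool_pos: [0.5523, 0.1832, 0.0989]
tool_rot: [0.001, 0.275, 0.961, 0.001]
contact_force: [0.7, 2.3, -3.1]
gripper_width: 0.191
grasp_force: 60.2
```

Emit:
{"fn": "play_rows", "kwargs": {
  "commands": [
    [0.4,8.3,0,0,0,-5],
    [0.4,8.3,0,0,0,-5],
    [0.3,8.3,0,0,0,-5],
    [0.4,8.3,0,0,0,-5],
    [0.3,8.3,0,0,0,-5]
  ]
}}

```text
time: 14.55
tool_pos: [0.5663, 0.2226, 0.0992]
tool_rot: [0.001, 0.061, 0.998, 0.001]
contact_force: [1.1, 2.8, -2.9]
gripper_width: 0.186
grasp_force: 60.2
```

Emit:
{"fn": "play_rows", "kwargs": {
  "commands": [
    [0.4,8.3,0,0,0,-5],
    [0.4,8.3,0,0,0,-5],
    [0.3,8.3,0,0,0,-5],
    [0.4,8.3,0,0,0,-5],
    [0,0,0,0,0,0]
  ]
}}

```text
time: 14.97
tool_pos: [0.5646, 0.2567, 0.0995]
tool_rot: [0.002, -0.114, 0.993, 0.002]
contact_force: [3.0, 3.4, -4.5]
gripper_width: 0.184
grasp_force: 60.2
```

```bash
python3 -c "
from h import *
at(1,.095,.0986,np.radians(95)); print(manip.state()['ft_torque'])
A=[]
for n in('scene','side'):
    f=snap(n,n+'2'); e=proj(f,[.4705,.2336,.087]);x,y=int(e[0])-32,int(e[1])-32
    A.append(cv2.resize(f['image'][y:y+64,x:x+64,::-1],(400,400),interpolation=cv2.INTER_CUBIC))
cv2.imwrite('pics/turn1.png',np.hstack(A))"
```

```text
pos [0.5646 0.2567 0.0995] yaw -2.9132 shift [ 1.9 -1.5  0.9] turn [0.15 0.26 0.17] F [ 3.   3.4 -4.5] j6 -1.49 t 14.9667
[ 0.61936966 -0.64816745 -0.52783195]
```

View pics/turn1.png

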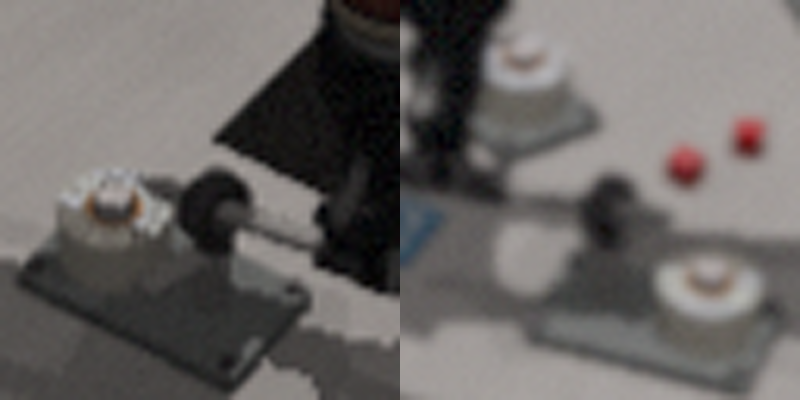

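Clamp 1 has turned and its strap is clear of the roll (scene crop: roll at (115,205) uncovered). I turn back the slack and withdraw.

Emit:
{"fn": "play_rows", "kwargs": {
  "commands": [
    [0.4,-8.6,0,0,0,5.2],
    [0.4,-8.6,0,0,0,5.2],
    [0.4,-8.6,0,0,0,5.2],
    [0,0,0,0,0,0],
    [0,0,0,0,0,0]
  ]
}}

```text
time: 15.48
tool_pos: [0.5659, 0.2289, 0.0988]
tool_rot: [0.0, 0.023, 1.0, 0.0]
contact_force: [1.2, 2.3, -2.3]
gripper_width: 0.185
grasp_force: 60.2
```

Emit:
{"fn": "play_rows", "kwargs": {
  "commands": [
    [0,0,0,0,0,0],
    [0,0,0,0,0,0]
  ]
}}

```text
time: 15.65
tool_pos: [0.5657, 0.2292, 0.0988]
tool_rot: [0.0, 0.022, 1.0, -0.0]
contact_force: [1.1, 1.3, -2.0]
gripper_width: 0.182
grasp_force: 60.2
```

```bash
python3 -c "
from h import *
at(1,.095,.0986,np.radians(79.5)); print(manip.state()['ft_torque'])"
```

```text
pos [0.5657 0.2292 0.0988] yaw 3.097 shift [0.3 0.1 0.2] turn [-0.    0.02  0.03] F [ 1.1  1.3 -2. ] j6 -1.26 t 15.65
[ 0.21880158 -0.19833148 -0.13515484]
```

Emit:
{"fn": "play_rows", "kwargs": {
  "commands": [
    [-10,0,0,0,0,0],
    [-16,0,0,0,0,0],
    [-20,0,0,0,0,0],
    [-20,0,0,0,0,0],
    [-20,0,0,0,0,0]
  ]
}}

```text
time: 16.07
tool_pos: [0.6526, 0.2247, 0.0982]
tool_rot: [-0.0, 0.022, 1.0, -0.001]
contact_force: [0.3, 0.1, -2.1]
gripper_width: 0.186
grasp_force: 60.2
```

Emit:
{"fn": "play_rows", "kwargs": {
  "commands": [
    [0,0,-35,0,0,0],
    [0,0,-35,0,0,0],
    [0,0,-30,0,0,0],
    [0,0,0,0,0,0],
    [0,0,0,0,0,0]
  ]
}}

```text
time: 16.48
tool_pos: [0.6534, 0.2252, 0.2018]
tool_rot: [0.003, 0.023, 1.0, 0.0]
contact_force: [-0.9, 0.2, -3.5]
gripper_width: 0.19
grasp_force: 60.2
```

```bash
python3 -c "
from h import *
at(2,.17,.2); e=EYE[2]; s=manip.state()
import numpy as np
go(s['tool_pos'][0],s['tool_pos'][1],.2,1.10)
f=snap('wrist','hold')
for x in(.0,.05,.09):
    p=s['tool_pos']+rot(s['tool_rot'])@[x,0,.0116];print(proj(f,p))
g=f['image'][:120,200:320].mean(2);
for v in (5,30,60,90): print(v,np.round(g[v,30:90:3]).astype(int))"
```

```text
pos [0.6534 0.2252 0.2018] yaw 3.0963 shift [  54.9 -334.     1.2] turn [  0.33   0.16 114.38] F [-0.9  0.2 -3.5] j6 -1.3 t 16.4833
pos [0.6534 0.2252 0.2018] yaw 3.0963 shift [ 0.  -0.   1.8] turn [  0.33   0.16 114.38] F [-0.9  0.2 -3.5] j6 -1.3 t 16.4833
[260.50764446 246.37633227]
[260.73747045 139.59059007]
[260.95560824  38.2356235 ]
5 [ 77 142 133 125  66  78  85  87  89  95  82  78  77  70  64 156 158 156
 154 161]
30 [153 152 152 153  71  78  86  87  90 100  83  81  76  71 165 161 161 162
 161 161]
60 [ 92  93  92  92  79  78  86  89  90 103  86  81  79  72 171 167 168 168
 169 169]
90 [ 89  89  90  90  93  76  86  87  91 105  86  82  81  73 155 154 153 166
 166 164]
```

Emit:
{"fn": "play_rows", "kwargs": {
  "commands": [
    [0,0,0,0,0,7.15],
    [0,0,0,0,0,7.15],
    [0,0,0,0,0,7.15],
    [0,0,0,0,0,7.15],
    [0,0,0,0,0,7.15]
  ]
}}

```text
time: 16.95
tool_pos: [0.6499, 0.2245, 0.1947]
tool_rot: [-0.002, 0.331, 0.943, -0.002]
contact_force: [-0.1, 0.5, -2.9]
gripper_width: 0.189
grasp_force: 60.2
```

Emit:
{"fn": "play_rows", "kwargs": {
  "commands": [
    [0,0,0,0,0,7.15],
    [0,0,0,0,0,7.15],
    [0,0,0,0,0,7.15],
    [0,0,0,0,0,7.15],
    [0,0,0,0,0,7.15]
  ]
}}

```text
time: 17.37
tool_pos: [0.6498, 0.2245, 0.1946]
tool_rot: [-0.002, 0.605, 0.796, -0.003]
contact_force: [0.3, 0.6, -2.6]
gripper_width: 0.19
grasp_force: 60.2
```

Emit:
{"fn": "play_rows", "kwargs": {
  "commands": [
    [0,0,0,0,0,7.15],
    [0,0,0,0,0,7.15],
    [0,0,0,0,0,7.15],
    [0,0,0,0,0,7.15],
    [0,0,0,0,0,7.15]
  ]
}}

```text
time: 17.78
tool_pos: [0.6498, 0.2244, 0.1946]
tool_rot: [-0.001, 0.82, 0.572, -0.003]
contact_force: [-0.7, 0.7, -3.5]
gripper_width: 0.184
grasp_force: 60.2
```

Emit:
{"fn": "play_rows", "kwargs": {
  "commands": [
    [0,0,0,0,0,7.15],
    [-36.5,9.8,0,0,0,0],
    [-36.5,9.8,0,0,0,0],
    [-36.5,9.8,0,0,0,0],
    [-36.5,9.8,0,0,0,0]
  ]
}}

```text
time: 18.2
tool_pos: [0.6177, 0.0758, 0.1949]
tool_rot: [-0.001, 0.852, 0.523, -0.003]
contact_force: [-0.7, -0.9, -1.8]
gripper_width: 0.187
grasp_force: 60.2
```

Emit:
{"fn": "play_rows", "kwargs": {
  "commands": [
    [-36.5,9.8,0,0,0,0],
    [-36.5,9.8,0,0,0,0],
    [-36.5,9.8,0,0,0,0],
    [-36.5,9.8,0,0,0,0],
    [-35,9.8,0,0,0,0]
  ]
}}

```text
time: 18.62
tool_pos: [0.5789, -0.1078, 0.1953]
tool_rot: [-0.002, 0.853, 0.522, -0.002]
contact_force: [0.0, 0.7, -3.2]
gripper_width: 0.19
grasp_force: 60.2
```

Emit:
{"fn": "play_rows", "kwargs": {
  "commands": [
    [0,0,34,0,0,0],
    [0,0,34,0,0,0],
    [0,0,34,0,0,0],
    [0,0,0,0,0,0],
    [0,0,0,0,0,0]
  ]
}}

```text
time: 19.03
tool_pos: [0.5778, -0.1054, 0.092]
tool_rot: [-0.004, 0.853, 0.522, -0.003]
contact_force: [0.4, -0.1, -1.7]
gripper_width: 0.189
grasp_force: 60.1
```

Emit:
{"fn": "play_rows", "kwargs": {
  "commands": [
    [0,0,0,0,0,0],
    [0,0,0,0,0,0],
    [0,0,0,0,0,0],
    [0,0,0,0,0,0],
    [0,0,0,0,0,0]
  ]
}}

```text
time: 19.45
tool_pos: [0.5823, -0.1065, 0.0984]
tool_rot: [0.001, 0.853, 0.522, 0.001]
contact_force: [-0.7, -0.0, -3.0]
gripper_width: 0.188
grasp_force: 60.1
```

```bash
python3 -c "
from h import *
at(2,.165,.0986)"
```

```text
pos [ 0.5823 -0.1065  0.0984] yaw 1.0992 shift [ 6.   0.8 -0.2] turn [ 0.15 -0.02 -0.05] F [-0.7 -0.  -3. ] j6 0.17 t 19.45
```

Emit:
{"fn": "play_rows", "kwargs": {
  "commands": [
    [6,0.6,0,0,0,0],
    [8,0,0,0,0,0],
    [0,0,0,0,0,0],
    [0,0,0,0,0,0],
    [0,0,0,0,0,0]
  ]
}}

```text
time: 19.87
tool_pos: [0.5883, -0.0939, 0.0966]
tool_rot: [-0.0, 0.853, 0.522, -0.0]
contact_force: [-0.5, -0.4, -2.6]
gripper_width: 0.193
grasp_force: 60.2
```

```bash
python3 -c "
from h import *
at(2,.157,.0986)"
```

```text
pos [ 0.5883 -0.0939  0.0966] yaw 1.0994 shift [ 0.   1.2 -2. ] turn [-0.01  0.01 -0.03] F [-0.5 -0.4 -2.6] j6 0.19 t 19.8667
```

Emit:
{"fn": "play_rows", "kwargs": {
  "commands": [
    [6,1,-1.8,0,0,0],
    [10,0,0,0,0,0],
    [10,0,0,0,0,0],
    [0,0,0,0,0,0],
    [0,0,0,0,0,0]
  ]
}}

```text
time: 20.28
tool_pos: [0.6013, -0.0706, 0.0985]
tool_rot: [0.0, 0.852, 0.523, -0.0]
contact_force: [0.3, 0.4, -2.2]
gripper_width: 0.186
grasp_force: 60.2
```

Emit:
{"fn": "play_rows", "kwargs": {
  "commands": [
    [10,0,0,0,0,0],
    [10,0,0,0,0,0],
    [10,0,0,0,0,0],
    [6,0,0,0,0,0],
    [0,0,0,0,0,0]
  ]
}}

```text
time: 20.7
tool_pos: [0.618, -0.0379, 0.0986]
tool_rot: [-0.0, 0.852, 0.523, 0.0]
contact_force: [-0.9, 0.4, -2.5]
gripper_width: 0.189
grasp_force: 60.2
```

Emit:
{"fn": "play_rows", "kwargs": {
  "commands": [
    [0,0,0,0,0,0],
    [0,0,0,0,0,0]
  ]
}}

```text
time: 20.87
tool_pos: [0.6173, -0.0394, 0.0984]
tool_rot: [-0.0, 0.853, 0.522, -0.0]
contact_force: [-0.4, -0.2, -2.4]
gripper_width: 0.187
grasp_force: 60.2
```

```bash
python3 -c "
from h import *
at(2,.095,.0986)"
```

```text
pos [ 0.6173 -0.0394  0.0984] yaw 1.099 shift [ 0.3  0.1 -0.2] turn [-0.01  0.02 -0.06] F [-0.4 -0.2 -2.4] j6 0.29 t 20.8667
```

Inserted with no contact force. I turn 95° as before.

Emit:
{"fn": "play_rows", "kwargs": {
  "commands": [
    [0.4,8.3,0,0,0,-5],
    [0.4,8.3,0,0,0,-5],
    [0.3,8.3,0,0,0,-5],
    [0.4,8.3,0,0,0,-5],
    [0.3,8.3,0,0,0,-5]
  ]
}}

```text
time: 21.28
tool_pos: [0.6573, -0.0504, 0.0983]
tool_rot: [-0.0, 0.719, 0.695, -0.0]
contact_force: [0.0, 0.9, -3.3]
gripper_width: 0.191
grasp_force: 60.2
```

Emit:
{"fn": "play_rows", "kwargs": {
  "commands": [
    [0.4,8.3,0,0,0,-5],
    [0.4,8.3,0,0,0,-5],
    [0.3,8.3,0,0,0,-5],
    [0.4,8.3,0,0,0,-5],
    [0.3,8.3,0,0,0,-5]
  ]
}}

```text
time: 21.7
tool_pos: [0.6985, -0.0427, 0.0985]
tool_rot: [0.0, 0.551, 0.834, 0.001]
contact_force: [1.8, 2.1, -3.2]
gripper_width: 0.191
grasp_force: 60.2
```

Emit:
{"fn": "play_rows", "kwargs": {
  "commands": [
    [0.4,8.3,0,0,0,-5],
    [0.4,8.3,0,0,0,-5],
    [0.3,8.3,0,0,0,-5],
    [0.4,8.3,0,0,0,-5],
    [0.3,8.3,0,0,0,-5]
  ]
}}

```text
time: 22.12
tool_pos: [0.7326, -0.0184, 0.0988]
tool_rot: [0.001, 0.358, 0.934, 0.001]
contact_force: [2.1, 1.9, -3.8]
gripper_width: 0.19
grasp_force: 60.3
```

Emit:
{"fn": "play_rows", "kwargs": {
  "commands": [
    [0.4,8.3,0,0,0,-5],
    [0.4,8.3,0,0,0,-5],
    [0.3,8.3,0,0,0,-5],
    [0.4,8.3,0,0,0,-5],
    [0,0,0,0,0,0]
  ]
}}

```text
time: 22.53
tool_pos: [0.7509, 0.0108, 0.0992]
tool_rot: [0.002, 0.19, 0.982, 0.001]
contact_force: [3.8, 1.0, -2.9]
gripper_width: 0.192
grasp_force: 60.2
```

Emit:
{"fn": "play_rows", "kwargs": {
  "commands": [
    [0.4,-8.6,0,0,0,5.2],
    [0.4,-8.6,0,0,0,5.2],
    [0.4,-8.6,0,0,0,5.2],
    [0,0,0,0,0,0],
    [0,0,0,0,0,0]
  ]
}}

```text
time: 22.95
tool_pos: [0.7363, -0.0131, 0.0987]
tool_rot: [0.0, 0.322, 0.947, 0.0]
contact_force: [1.1, 0.1, -2.6]
gripper_width: 0.187
grasp_force: 60.2
```

Emit:
{"fn": "play_rows", "kwargs": {
  "commands": [
    [0,0,0,0,0,0],
    [0,0,0,0,0,0]
  ]
}}

```text
time: 23.12
tool_pos: [0.7362, -0.0125, 0.0985]
tool_rot: [-0.0, 0.322, 0.947, -0.0]
contact_force: [0.9, 0.6, -3.4]
gripper_width: 0.191
grasp_force: 60.2
```

```bash
python3 -c "
from h import *
at(2,.095,.0986,np.radians(79.5)); print(manip.state()['ft_torque'])"
```

```text
pos [ 0.7362 -0.0125  0.0985] yaw 2.4861 shift [ 0.3  0.1 -0.1] turn [-0.01  0.   -0.08] F [ 0.9  0.6 -3.4] j6 -1.03 t 23.1167
[-0.04493392 -0.14849792 -0.04055481]
```

Emit:
{"fn": "play_rows", "kwargs": {
  "commands": [
    [-10,0,0,0,0,0],
    [-16,0,0,0,0,0],
    [-16,0,0,0,0,0],
    [-16,0,0,0,0,0],
    [0,0,-20,0,0,0]
  ]
}}

```text
time: 23.53
tool_pos: [0.7809, -0.0502, 0.1123]
tool_rot: [-0.004, 0.323, 0.946, -0.001]
contact_force: [-1.6, -0.4, -3.9]
gripper_width: 0.189
grasp_force: 60.2
```

Emit:
{"fn": "play_rows", "kwargs": {
  "commands": [
    [0,0,-30,0,0,0],
    [0,0,-30,0,0,0],
    [0,0,-25,0,0,0],
    [12,-37.5,0,0,0,0],
    [12,-37.5,0,0,0,0]
  ]
}}

```text
time: 23.95
tool_pos: [0.7193, -0.093, 0.2071]
tool_rot: [0.003, 0.321, 0.947, -0.0]
contact_force: [-0.6, -1.2, -3.6]
gripper_width: 0.19
grasp_force: 60.3
```

Emit:
{"fn": "play_rows", "kwargs": {
  "commands": [
    [12,-37.5,0,0,0,0],
    [12,-37.5,0,0,0,0],
    [12,-37.5,0,0,0,0],
    [12,-37.5,0,0,0,0],
    [12,-37.5,0,0,0,0]
  ]
}}

```text
time: 24.37
tool_pos: [0.5537, -0.2058, 0.2035]
tool_rot: [-0.0, 0.322, 0.947, -0.0]
contact_force: [-0.8, -1.3, -2.4]
gripper_width: 0.189
grasp_force: 60.2
```

Emit:
{"fn": "play_rows", "kwargs": {
  "commands": [
    [12,-37.5,0,0,0,0],
    [12,-37.5,0,0,0,0],
    [12,-37.5,0,0,0,0],
    [12,-37.5,0,0,0,0],
    [12,-37.5,0,0,0,0]
  ]
}}

```text
time: 24.78
tool_pos: [0.3916, -0.3176, 0.2039]
tool_rot: [0.0, 0.322, 0.947, -0.0]
contact_force: [0.2, -0.3, -2.3]
gripper_width: 0.188
grasp_force: 60.2
```

Emit:
{"fn": "play_rows", "kwargs": {
  "commands": [
    [0,0,0,0,0,6.9],
    [0,0,0,0,0,6.9],
    [0,0,0,0,0,6.9],
    [0,0,0,0,0,6.9],
    [0,0,0,0,0,6.9]
  ]
}}

```text
time: 25.2
tool_pos: [0.393, -0.3171, 0.2039]
tool_rot: [-0.0, 0.591, 0.807, -0.0]
contact_force: [0.7, -0.3, -2.4]
gripper_width: 0.195
grasp_force: 60.4
```

Emit:
{"fn": "play_rows", "kwargs": {
  "commands": [
    [0,0,0,0,0,6.9],
    [0,0,0,0,0,6.9],
    [0,0,0,0,0,6.9],
    [0,0,0,0,0,6.9],
    [0,0,0,0,0,6.9]
  ]
}}

```text
time: 25.62
tool_pos: [0.3932, -0.3169, 0.2038]
tool_rot: [-0.0, 0.803, 0.595, -0.0]
contact_force: [-0.5, 0.3, -3.2]
gripper_width: 0.187
grasp_force: 60.4
```

Emit:
{"fn": "play_rows", "kwargs": {
  "commands": [
    [0,0,0,0,0,6.9],
    [0,0,0,0,0,6.9],
    [0,0,0,0,0,6.7],
    [0,0,0,0,0,0],
    [0,0,0,0,0,0]
  ]
}}

```text
time: 26.03
tool_pos: [0.3932, -0.3168, 0.2037]
tool_rot: [0.0, 0.895, 0.447, -0.0]
contact_force: [-0.5, -0.0, -3.1]
gripper_width: 0.186
grasp_force: 60.3
```

```bash
python3 -c "
from h import *
at(3,.165,.0986)"
```

```text
pos [ 0.3932 -0.3168  0.2037] yaw 0.926 shift [  5.7   1.8 105.1] turn [-0.01  0.02  0.  ] F [-0.5 -0.  -3.1] j6 -0.18 t 26.0333
```

Emit:
{"fn": "play_rows", "kwargs": {
  "commands": [
    [5,1.8,30,0,0,0],
    [0,0,30,0,0,0],
    [0,0,30,0,0,0],
    [0,0,15,0,0,0],
    [0,0,0,0,0,0]
  ]
}}

```text
time: 26.45
tool_pos: [0.3952, -0.3111, 0.0937]
tool_rot: [-0.004, 0.895, 0.446, -0.002]
contact_force: [-1.0, 1.1, -2.9]
gripper_width: 0.189
grasp_force: 60.2
```

Emit:
{"fn": "play_rows", "kwargs": {
  "commands": [
    [0,0,0,0,0,0],
    [0,0,0,0,0,0],
    [0,0,0,0,0,0],
    [0,0,0,0,0,0],
    [0,0,0,0,0,0]
  ]
}}

```text
time: 26.87
tool_pos: [0.3983, -0.3143, 0.1]
tool_rot: [0.001, 0.895, 0.445, 0.0]
contact_force: [0.6, 0.6, -1.8]
gripper_width: 0.187
grasp_force: 60.3
```

Emit:
{"fn": "play_rows", "kwargs": {
  "commands": [
    [0,0,0,0,0,0],
    [0,0,0,0,0,0],
    [0,0,0,0,0,0]
  ]
}}

```text
time: 27.12
tool_pos: [0.3977, -0.3136, 0.0987]
tool_rot: [0.0, 0.895, 0.445, 0.0]
contact_force: [-1.1, 0.0, -1.9]
gripper_width: 0.191
grasp_force: 60.3
```

```bash
python3 -c "
from h import *
at(3,.165,.0986)"
```

```text
pos [ 0.3977 -0.3136  0.0987] yaw 0.9227 shift [0.4 0.2 0.1] turn [ 0.02  0.   -0.19] F [-1.1  0.  -1.9] j6 -0.17 t 27.1167
```

Aligned. I insert, then turn.

Emit:
{"fn": "play_rows", "kwargs": {
  "commands": [
    [10,0.2,0,0,0,-0.2],
    [10,0,0,0,0,0],
    [10,0,0,0,0,0],
    [0,0,0,0,0,0],
    [0,0,0,0,0,0]
  ]
}}

```text
time: 27.53
tool_pos: [0.4163, -0.2889, 0.0984]
tool_rot: [-0.0, 0.894, 0.448, -0.0]
contact_force: [-0.3, 0.2, -3.3]
gripper_width: 0.19
grasp_force: 60.3
```

Emit:
{"fn": "play_rows", "kwargs": {
  "commands": [
    [10,0,0,0,0,0],
    [10,0,0,0,0,0],
    [10,0,0,0,0,0],
    [10,0,0,0,0,0],
    [0,0,0,0,0,0]
  ]
}}

```text
time: 27.95
tool_pos: [0.4409, -0.2561, 0.0985]
tool_rot: [-0.0, 0.894, 0.448, 0.0]
contact_force: [0.2, -0.2, -2.7]
gripper_width: 0.188
grasp_force: 60.3
```

Emit:
{"fn": "play_rows", "kwargs": {
  "commands": [
    [0,0,0,0,0,0],
    [0,0,0,0,0,0],
    [0,0,0,0,0,0]
  ]
}}

```text
time: 28.2
tool_pos: [0.4398, -0.2579, 0.0985]
tool_rot: [0.0, 0.895, 0.447, -0.0]
contact_force: [1.0, -0.6, -2.2]
gripper_width: 0.189
grasp_force: 60.3
```

```bash
python3 -c "
from h import *
at(3,.095,.0986)"
```

```text
pos [ 0.4398 -0.2579  0.0985] yaw 0.9258 shift [ 0.6 -0.  -0.1] turn [-0.    0.01 -0.01] F [ 1.  -0.6 -2.2] j6 -0.03 t 28.2
```

Emit:
{"fn": "play_rows", "kwargs": {
  "commands": [
    [0.4,8.3,0,0,0,-5],
    [0.4,8.3,0,0,0,-5],
    [0.3,8.3,0,0,0,-5],
    [0.4,8.3,0,0,0,-5],
    [0.3,8.3,0,0,0,-5]
  ]
}}

```text
time: 28.62
tool_pos: [0.4769, -0.2754, 0.0982]
tool_rot: [-0.001, 0.776, 0.631, -0.0]
contact_force: [-1.3, 1.2, -2.5]
gripper_width: 0.189
grasp_force: 60.4
```

Emit:
{"fn": "play_rows", "kwargs": {
  "commands": [
    [0.4,8.3,0,0,0,-5],
    [0.4,8.3,0,0,0,-5],
    [0.3,8.3,0,0,0,-5],
    [0.4,8.3,0,0,0,-5],
    [0.3,8.3,0,0,0,-5]
  ]
}}

```text
time: 29.03
tool_pos: [0.5188, -0.2748, 0.0983]
tool_rot: [-0.0, 0.621, 0.784, 0.0]
contact_force: [0.3, 1.8, -2.0]
gripper_width: 0.188
grasp_force: 60.4
```

Emit:
{"fn": "play_rows", "kwargs": {
  "commands": [
    [0.4,8.3,0,0,0,-5],
    [0.4,8.3,0,0,0,-5],
    [0.3,8.3,0,0,0,-5],
    [0.4,8.3,0,0,0,-5],
    [0.3,8.3,0,0,0,-5]
  ]
}}

```text
time: 29.45
tool_pos: [0.5565, -0.2567, 0.0985]
tool_rot: [0.0, 0.437, 0.899, 0.001]
contact_force: [1.6, 2.4, -3.7]
gripper_width: 0.191
grasp_force: 60.4
```

Emit:
{"fn": "play_rows", "kwargs": {
  "commands": [
    [0.4,8.3,0,0,0,-5],
    [0.4,8.3,0,0,0,-5],
    [0,0,0,0,0,0]
  ]
}}

```text
time: 29.7
tool_pos: [0.5691, -0.2448, 0.0987]
tool_rot: [0.001, 0.357, 0.934, 0.001]
contact_force: [2.8, 0.4, -2.8]
gripper_width: 0.189
grasp_force: 60.4
```

Emit:
{"fn": "play_rows", "kwargs": {
  "commands": [
    [0.4,-8.6,0,0,0,5.2],
    [0.4,-8.6,0,0,0,5.2],
    [0.4,-8.6,0,0,0,5.2],
    [0,0,0,0,0,0],
    [0,0,0,0,0,0]
  ]
}}

```text
time: 30.12
tool_pos: [0.5479, -0.2625, 0.0985]
tool_rot: [0.0, 0.481, 0.877, -0.0]
contact_force: [0.2, 0.1, -2.1]
gripper_width: 0.192
grasp_force: 60.3
```

Emit:
{"fn": "play_rows", "kwargs": {
  "commands": [
    [0,0,0,0,0,0],
    [0,0,0,0,0,0]
  ]
}}

```text
time: 30.28
tool_pos: [0.5484, -0.2619, 0.0985]
tool_rot: [-0.0, 0.481, 0.877, -0.0]
contact_force: [0.7, 0.8, -2.0]
gripper_width: 0.189
grasp_force: 60.3
```

```bash
python3 -c "
from h import *
at(3,.095,.0986,np.radians(69.5)); print(manip.state()['ft_torque'])"
```

```text
pos [ 0.5484 -0.2619  0.0985] yaw 2.1383 shift [ 0.3  0.1 -0.1] turn [-0.01 -0.   -0.04] F [ 0.7  0.8 -2. ] j6 -1.14 t 30.2833
[-0.06371956 -0.08129724  0.0044461 ]
```

All three clamps have been turned. I withdraw and carry the bar back to the mat.

Emit:
{"fn": "play_rows", "kwargs": {
  "commands": [
    [-10,0,0,0,0,0],
    [-16,0,0,0,0,0],
    [-16,0,0,0,0,0],
    [-18,0,0,0,0,0],
    [0,0,-20,0,0,0]
  ]
}}

```text
time: 30.7
tool_pos: [0.5796, -0.3138, 0.1138]
tool_rot: [-0.003, 0.482, 0.876, -0.0]
contact_force: [-1.5, 0.5, -3.2]
gripper_width: 0.192
grasp_force: 60.3
```

Emit:
{"fn": "play_rows", "kwargs": {
  "commands": [
    [0,0,-30,0,0,0],
    [0,0,-30,0,0,0],
    [0,0,-20,0,0,0],
    [0,0,0,0,0,-7],
    [0,0,0,0,0,-7]
  ]
}}

```text
time: 31.12
tool_pos: [0.5822, -0.3138, 0.2017]
tool_rot: [0.003, 0.368, 0.93, -0.001]
contact_force: [-0.2, 0.2, -2.2]
gripper_width: 0.187
grasp_force: 60.2
```

Emit:
{"fn": "play_rows", "kwargs": {
  "commands": [
    [0,0,0,0,0,-7],
    [0,0,0,0,0,-7],
    [0,0,0,0,0,-7],
    [0,0,0,0,0,-7],
    [0,0,0,0,0,-7]
  ]
}}

```text
time: 31.53
tool_pos: [0.581, -0.3129, 0.1984]
tool_rot: [0.0, 0.071, 0.997, -0.0]
contact_force: [-0.5, -0.1, -3.1]
gripper_width: 0.19
grasp_force: 60.3
```

Emit:
{"fn": "play_rows", "kwargs": {
  "commands": [
    [0,0,0,0,0,-7],
    [0,0,0,0,0,-6.5],
    [-1.4,40.5,0,0,0,0],
    [-1.4,40.5,0,0,0,0],
    [-1.4,40.5,0,0,0,0]
  ]
}}

```text
time: 31.95
tool_pos: [0.5744, -0.1906, 0.1984]
tool_rot: [0.0, -0.043, 0.999, 0.0]
contact_force: [0.6, 0.8, -2.1]
gripper_width: 0.191
grasp_force: 60.4
```

Emit:
{"fn": "play_rows", "kwargs": {
  "commands": [
    [-1.4,40.5,0,0,0,0],
    [-1.4,40.5,0,0,0,0],
    [-1.4,40.5,0,0,0,0],
    [-1.4,40.5,0,0,0,0],
    [-1.4,40.5,0,0,0,0]
  ]
}}

```text
time: 32.37
tool_pos: [0.5639, 0.013, 0.1988]
tool_rot: [0.0, -0.043, 0.999, -0.0]
contact_force: [-0.3, -0.8, -3.0]
gripper_width: 0.19
grasp_force: 60.4
```

Emit:
{"fn": "play_rows", "kwargs": {
  "commands": [
    [-1.4,40.5,0,0,0,0],
    [-1.4,40.5,0,0,0,0],
    [-1.4,40.5,0,0,0,0],
    [-1.4,40.5,0,0,0,0],
    [-1.4,40.5,0,0,0,0]
  ]
}}

```text
time: 32.78
tool_pos: [0.5533, 0.2157, 0.1989]
tool_rot: [0.001, -0.044, 0.999, -0.0]
contact_force: [-0.2, -0.5, -3.5]
gripper_width: 0.189
grasp_force: 60.4
```

Emit:
{"fn": "play_rows", "kwargs": {
  "commands": [
    [-1.4,40.5,0,0,0,0],
    [-1.4,40.5,0,0,0,0],
    [-1.4,40.5,0,0,0,0],
    [-1.4,40.5,0,0,0,0],
    [0,0,0,0,0,0]
  ]
}}

```text
time: 33.2
tool_pos: [0.5437, 0.3823, 0.1984]
tool_rot: [0.0, -0.047, 0.999, 0.002]
contact_force: [-1.2, -0.9, -3.0]
gripper_width: 0.191
grasp_force: 60.5
```

Emit:
{"fn": "play_rows", "kwargs": {
  "commands": [
    [0,0,0,0,0,0],
    [0,0,0,0,0,0],
    [0,0,0,0,0,0],
    [0,0,0,0,0,0]
  ]
}}

```text
time: 33.53
tool_pos: [0.5452, 0.3743, 0.1985]
tool_rot: [-0.0, -0.042, 0.999, -0.0]
contact_force: [0.2, -0.2, -1.9]
gripper_width: 0.195
grasp_force: 60.5
```

```bash
python3 -c "
from h import *
go(.54,.418,.0236,3.23)"
```

```text
pos [0.5452 0.3743 0.1985] yaw -3.0566 shift [  1.4  44.1 174.9] turn [-0.01 -0.   -0.2 ] F [ 0.2 -0.2 -1.9] j6 -1.17 t 33.5333
```

Emit:
{"fn": "play_rows", "kwargs": {
  "commands": [
    [1,40,0,0,0,0],
    [0,4,35,0,0,0],
    [0,0,35,0,0,0],
    [0,0,35,0,0,0],
    [0,0,35,0,0,0]
  ]
}}

```text
time: 33.95
tool_pos: [0.5405, 0.4184, 0.0577]
tool_rot: [0.001, -0.043, 0.999, 0.0]
contact_force: [0.3, -0.2, -3.1]
gripper_width: 0.19
grasp_force: 60.6
```

Emit:
{"fn": "play_rows", "kwargs": {
  "commands": [
    [0,0,18,0,0,0],
    [0,0,7,0,0,0],
    [0,0,0,0,0,0],
    [0,0,0,0,0,0],
    [0,0,0,0,0,0]
  ]
}}

```text
time: 34.37
tool_pos: [0.5419, 0.4199, 0.0366]
tool_rot: [0.002, -0.043, 0.999, 0.001]
contact_force: [0.1, 0.1, -1.7]
gripper_width: 0.19
grasp_force: 60.6
```

Emit:
{"fn": "play_rows", "kwargs": {
  "commands": [
    [0,0,0,0,0,0],
    [0,0,0,0,0,0],
    [0,0,4,0,0,0],
    [0,0,3,0,0,0],
    [0,0,0,0,0,0]
  ]
}}

```text
time: 34.78
tool_pos: [0.5393, 0.4189, 0.0256]
tool_rot: [-0.001, -0.043, 0.999, -0.0]
contact_force: [-1.4, -0.7, -3.0]
gripper_width: 0.19
grasp_force: 60.6
```

Emit:
{"fn": "play_rows", "kwargs": {
  "commands": [
    [0,0,0,0,0,0],
    [0,0,0,0,0,0],
    [0,0,0,0,0,0]
  ]
}}

```text
time: 35.03
tool_pos: [0.5399, 0.4193, 0.0265]
tool_rot: [-0.0, -0.043, 0.999, 0.0]
contact_force: [0.7, 0.1, -2.5]
gripper_width: 0.188
grasp_force: 60.6
```

Emit:
{"fn": "play_rows", "kwargs": {
  "commands": [
    [0,0,2,0,0,0],
    [0,0,1,0,0,0],
    [0,0,0,0,0,0],
    [0,0,0,0,0,0]
  ]
}}

```text
time: 35.37
tool_pos: [0.54, 0.4193, 0.0237]
tool_rot: [0.0, -0.043, 0.999, 0.0]
contact_force: [-0.6, -0.9, -1.5]
gripper_width: 0.188
grasp_force: 60.8
```

Emit:
{"fn": "play_rows", "kwargs": {
  "commands": [
    [0,0,0,0,0,0],
    [0,0,0,0,0,0],
    [0,0,0,0,0,0],
    [0,0,0,0,0,0],
    [0,0,0,0,0,0]
  ],
  "hand": 45
}}

```text
time: 35.78
tool_pos: [0.5401, 0.4193, 0.0238]
tool_rot: [0.0, -0.043, 0.999, 0.0]
contact_force: [-1.0, -0.3, 0.7]
gripper_width: 0.527
grasp_force: 0.0
```

Emit:
{"fn": "play_rows", "kwargs": {
  "commands": [
    [0,0,-20,0,0,0],
    [0,0,-40,0,0,0],
    [0,0,-40,0,0,0],
    [0,0,-40,0,0,0],
    [0,0,-40,0,0,0]
  ]
}}

```text
time: 36.2
tool_pos: [0.5396, 0.4191, 0.2053]
tool_rot: [-0.0, -0.043, 0.999, -0.0]
contact_force: [0.7, 0.9, -0.3]
gripper_width: 0.526
grasp_force: 0.0
```

Emit:
{"fn": "play_rows", "kwargs": {
  "commands": [
    [0,0,-20,0,0,0],
    [0,0,0,0,0,0],
    [0,0,0,0,0,0],
    [0,0,0,0,0,0],
    [0,0,0,0,0,0]
  ],
  "hand": 85
}}

```text
time: 36.62
tool_pos: [0.5388, 0.4186, 0.2206]
tool_rot: [-0.002, -0.043, 0.999, -0.001]
contact_force: [0.4, -0.4, -0.8]
gripper_width: 0.995
grasp_force: 0.0
```

```bash
python3 -c "
from h import *
f=snap('wrist','b1'); a=SP[1]
go(a[0],a[1],.045,.108+np.pi); go(a[0],a[1],.045,.108)
cv2.imwrite('pics/b1b.png',f['image'][:,:,::-1])"
```

```text
pos [0.5388 0.4186 0.2205] yaw -3.0551 shift [ 147.  -179.2  176.5] turn [-0.12 -0.24 -1.23] F [-0.7  0.2  0. ] j6 -1.11 t 36.6667
pos [0.5388 0.4186 0.2205] yaw -3.0551 shift [ 147.  -179.2  176.5] turn [ -0.37   0.18 178.77] F [-0.7  0.2  0. ] j6 -1.11 t 36.6667
```

View pics/b1b.png

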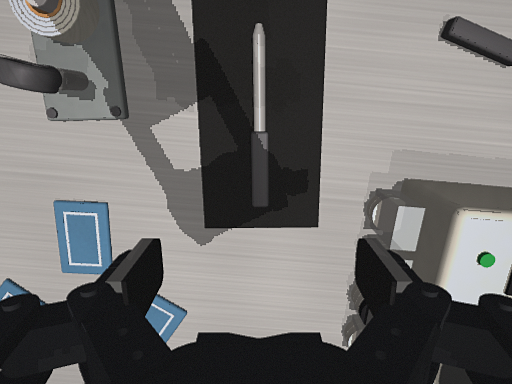

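The bar lies in the middle of the mat (column 260, rows 25–205). Stand 1's strap is swung clear. Next is roll 1.

Emit:
{"fn": "play_rows", "kwargs": {
  "commands": [
    [24.5,-29.9,0,0,0,-0.6],
    [24.5,-29.9,0,0,0,-0.6],
    [24.5,-29.9,0,0,0,0],
    [24.5,-29.9,0,0,0,0],
    [24.5,-29.9,0,0,0,0]
  ]
}}

```text
time: 37.08
tool_pos: [0.4312, 0.2566, 0.2212]
tool_rot: [-0.002, -0.054, 0.999, -0.001]
contact_force: [-0.6, -1.5, 1.4]
gripper_width: 0.996
grasp_force: 0.0
```

Emit:
{"fn": "play_rows", "kwargs": {
  "commands": [
    [24.5,-29.7,0,0,0,0],
    [0,0,40,0,0,0],
    [0,0,40,0,0,0],
    [0,0,0,0,0,0],
    [0,0,0,0,0,0]
  ]
}}

```text
time: 37.5
tool_pos: [0.4094, 0.225, 0.1403]
tool_rot: [-0.004, -0.054, 0.999, -0.001]
contact_force: [0.4, -0.3, 0.8]
gripper_width: 0.995
grasp_force: 0.0
```

Emit:
{"fn": "play_rows", "kwargs": {
  "commands": [
    [0,0,0,0,0,0],
    [0,0,0,0,0,0],
    [0,0,0,0,0,0],
    [0,0,0,0,0,0]
  ]
}}

```text
time: 37.83
tool_pos: [0.4132, 0.2266, 0.1454]
tool_rot: [0.001, -0.054, 0.999, 0.0]
contact_force: [0.3, 0.2, 0.1]
gripper_width: 0.999
grasp_force: 0.0
```

```bash
python3 -c "
from h import *
a=SP[1]
go(a[0],a[1],.038,.108+np.pi)"
```

```text
pos [0.4132 0.2266 0.1454] yaw -3.0337 shift [  6.2   0.8 107.4] turn [ 0.04  0.16 -0.  ] F [0.3 0.2 0.1] j6 -1.34 t 37.8333
```

Emit:
{"fn": "play_rows", "kwargs": {
  "commands": [
    [5,0.8,30,0,0,0],
    [0,0,30,0,0,0],
    [0,0,30,0,0,0],
    [0,0,10,0,0,0],
    [0,0,5,0,0,0]
  ]
}}

```text
time: 38.25
tool_pos: [0.4057, 0.2259, 0.0369]
tool_rot: [-0.002, -0.054, 0.999, -0.001]
contact_force: [0.5, -0.4, 0.2]
gripper_width: 1.0
grasp_force: 0.0
```

Emit:
{"fn": "play_rows", "kwargs": {
  "commands": [
    [0,0,0,0,0,0],
    [0,0,0,0,0,0],
    [0,0,0,0,0,0],
    [0,0,0,0,0,0],
    [0,0,0,0,0,0]
  ]
}}

```text
time: 38.67
tool_pos: [0.4079, 0.2266, 0.04]
tool_rot: [0.001, -0.054, 0.999, 0.0]
contact_force: [0.1, -0.2, -0.5]
gripper_width: 0.995
grasp_force: 0.0
```

```bash
python3 -c "
from h import *
a=SP[1]
go(a[0],a[1],.038,.108+np.pi)"
```

```text
pos [0.4079 0.2266 0.04  ] yaw -3.0341 shift [0.7 0.4 2. ] turn [ 0.04  0.15 -0.03] F [ 0.1 -0.2 -0.5] j6 -1.33 t 38.6667
```

Well centred. I close on the roll and lift it straight up.

Emit:
{"fn": "play_rows", "kwargs": {
  "commands": [
    [0,0,0,0,0,0],
    [0,0,0,0,0,0],
    [0,0,0,0,0,0],
    [0,0,0,0,0,0],
    [0,0,0,0,0,0]
  ],
  "hand": 52
}}

```text
time: 39.08
tool_pos: [0.4077, 0.2266, 0.0395]
tool_rot: [0.001, -0.054, 0.999, 0.0]
contact_force: [-0.6, -0.1, 6.2]
gripper_width: 0.67
grasp_force: 64.9
```

Emit:
{"fn": "play_rows", "kwargs": {
  "commands": [
    [0,0,0,0,0,0],
    [0,0,0,0,0,0],
    [0,0,0,0,0,0],
    [0,0,0,0,0,0]
  ]
}}

```text
time: 39.42
tool_pos: [0.4078, 0.2266, 0.0395]
tool_rot: [0.001, -0.054, 0.999, 0.0]
contact_force: [-0.6, 0.1, 5.5]
gripper_width: 0.672
grasp_force: 64.9
```

Emit:
{"fn": "play_rows", "kwargs": {
  "commands": [
    [0,0,-15,0,0,0],
    [0,0,-25,0,0,0],
    [0,0,-35,0,0,0],
    [0,0,-35,0,0,0],
    [0,0,-35,0,0,0]
  ]
}}

```text
time: 39.83
tool_pos: [0.4058, 0.2258, 0.1837]
tool_rot: [-0.001, -0.054, 0.999, -0.0]
contact_force: [1.1, -0.3, -2.4]
gripper_width: 0.668
grasp_force: 68.0
```

Emit:
{"fn": "play_rows", "kwargs": {
  "commands": [
    [0,0,-35,0,0,0],
    [0,0,0,0,0,0],
    [0,0,0,0,0,0],
    [0,0,0,0,0,0],
    [0,0,0,0,0,0]
  ]
}}

```text
time: 40.25
tool_pos: [0.4056, 0.2257, 0.2158]
tool_rot: [-0.002, -0.054, 0.999, -0.001]
contact_force: [-0.2, 0.2, -1.3]
gripper_width: 0.67
grasp_force: 68.0
```

```bash
python3 -c "
from h import *
s=manip.state();print(s['grasp_force'],s['gripper_width'])
f=snap('scene','s3')
cv2.imwrite('pics/s3b.png',cv2.resize(f['image'][:,:,::-1],(800,600),interpolation=cv2.INTER_CUBIC))
c=(.4842,-.3827)
go(c[0],c[1],.2,.108+np.pi); go(c[0],c[1],.2,.1)
for q in [(.364,-.325),(.604,-.296),(.621,-.447),(.381,-.479)]: print(proj(f,[*q,.03])/.64)"
```

```text
67.98513388261199 0.6695066806268611
pos [0.4056 0.2257 0.2157] yaw -3.0341 shift [ -13.  -613.3   16.4] turn [-0.07 -0.27 -0.03] F [ 0.8  0.6 -1.6] j6 -1.33 t 40.3
pos [0.4056 0.2257 0.2157] yaw -3.0341 shift [ -13.  -613.3   16.4] turn [ 4.2000e-01 -1.1000e-01 -1.7957e+02] F [ 0.8  0.6 -1.6] j6 -1.33 t 40.3
[145.05640169 408.89562929]
[248.94865432 476.10139112]
[186.04504924 549.00836294]
[ 78.06378814 474.05065156]
```

View pics/s3b.png

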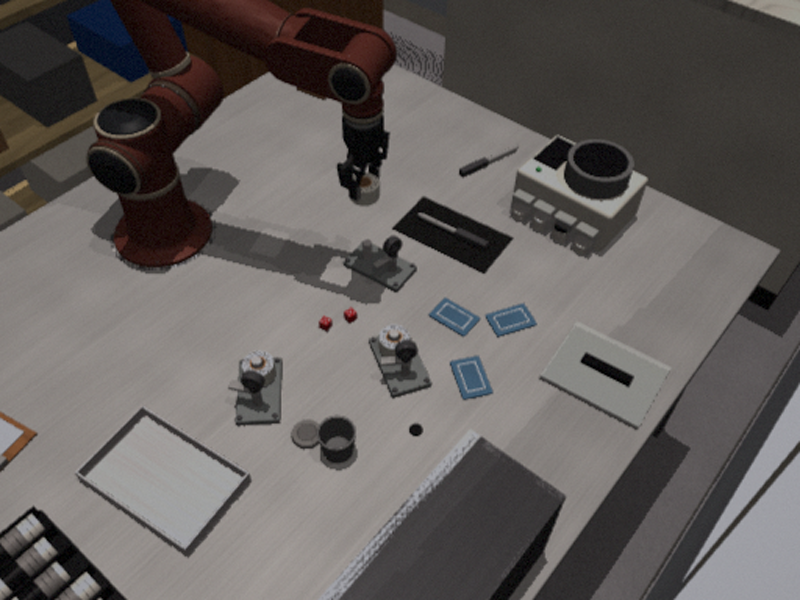

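Roll 1 is held at (366,187) above stand 1, the other two clamps are swung clear, and the tray at (165,478) is unmoved. I carry the roll to the tray.

Emit:
{"fn": "play_rows", "kwargs": {
  "commands": [
    [-0.9,-41,0,0,0,0],
    [-0.9,-41,0,0,0,0],
    [-0.9,-41,0,0,0,0],
    [-0.9,-41,0,0,0,0],
    [-0.9,-41,0,0,0,0]
  ]
}}

```text
time: 40.72
tool_pos: [0.4323, 0.0213, 0.2166]
tool_rot: [-0.001, -0.054, 0.999, 0.0]
contact_force: [0.4, 0.1, -0.8]
gripper_width: 0.668
grasp_force: 68.0
```

Emit:
{"fn": "play_rows", "kwargs": {
  "commands": [
    [-0.9,-41,0,0,0,0],
    [-0.9,-41,0,0,0,0],
    [-0.9,-41,0,0,0,0],
    [-0.9,-41,0,0,0,0],
    [-0.9,-41,0,0,0,0]
  ]
}}

```text
time: 41.13
tool_pos: [0.4588, -0.1822, 0.2165]
tool_rot: [-0.001, -0.053, 0.999, 0.001]
contact_force: [1.2, 0.2, -1.7]
gripper_width: 0.668
grasp_force: 68.0
```

Emit:
{"fn": "play_rows", "kwargs": {
  "commands": [
    [-0.9,-41,0,0,0,0],
    [-0.9,-41,0,0,0,0],
    [-0.9,-41,0,0,0,0],
    [-0.9,-41,0,0,0,0],
    [-0.9,-39,0,0,0,0]
  ]
}}

```text
time: 41.55
tool_pos: [0.4852, -0.3835, 0.2158]
tool_rot: [-0.001, -0.053, 0.999, 0.001]
contact_force: [0.3, 1.0, -0.5]
gripper_width: 0.668
grasp_force: 68.0
```

Emit:
{"fn": "play_rows", "kwargs": {
  "commands": [
    [0,0,-20,0,0,0],
    [0,0,-20,0,0,0],
    [0,0,0,0,0,0],
    [0,0,0,0,0,0],
    [0,0,0,0,0,0]
  ]
}}

```text
time: 41.97
tool_pos: [0.4856, -0.3809, 0.2564]
tool_rot: [-0.001, -0.054, 0.999, 0.001]
contact_force: [0.7, 0.3, -1.6]
gripper_width: 0.669
grasp_force: 68.0
```

Emit:
{"fn": "play_rows", "kwargs": {
  "commands": [
    [0,0,0,0,0,0],
    [0,0,0,0,0,0],
    [0,0,0,0,0,0],
    [0,0,0,0,0,0],
    [0,0,0,0,0,0]
  ]
}}

```text
time: 42.38
tool_pos: [0.486, -0.3815, 0.2583]
tool_rot: [-0.0, -0.054, 0.999, 0.0]
contact_force: [0.1, -0.3, -1.4]
gripper_width: 0.666
grasp_force: 68.0
```

```bash
python3 -c "
from h import *
print(manip.state()['tool_pos'])
f=snap('wrist','tr')
cv2.imwrite('pics/trb.png',f['image'][:,:,::-1])"
```

```text
[ 0.48602682 -0.38152984  0.25825001]
```

View pics/trb.png

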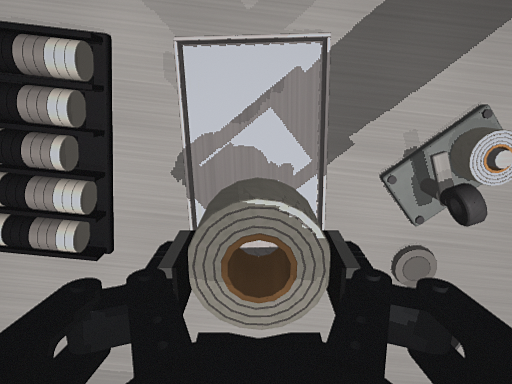

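```bash
python3 -c "
from h import *
f=load('tr')
A,B,C,D=[toW(f,u,v,.03)[:2] for u,v in((176,38),(330,34),(325,228),(190,225))]
print(A,B,C,D,np.linalg.norm(A-B))
a=lambda d:np.arctan2(d[1],d[0]).round(3)
print(a(C-B),a(D-A),a(B-A))
for y in(a(C-B),a(D-A),.5*(a(C-B)+a(D-A))):
    u=np.array([np.cos(y),np.sin(y)]);print(((A+B)/2+.125*u).round(4))
"
```

```text
[ 0.37031145 -0.47892724] [ 0.3498791  -0.32506756] [ 0.55761049 -0.29610081] [ 0.57100652 -0.45435862] 0.15521044956664246
0.139 0.122 1.703
[ 0.4839 -0.3847]
[ 0.4842 -0.3868]
[ 0.484  -0.3857]
```

```bash
cat >> h.py <<'E'
def slot(k,z=.0295): go(.484+.0773*k,-.3855+.0101*k,z,.13+np.pi)
E
python3 -c "
from h import *
slot(1)"
```

```text
pos [ 0.4861 -0.3817  0.2584] yaw -3.0339 shift [-75.5  -1.9 228.9] turn [ 0.   -0.   -1.28] F [-0.3  0.8 -1.3] j6 -2.46 t 42.4333
```

Emit:
{"fn": "play_rows", "kwargs": {
  "commands": [
    [-38,-1,0,0,0,-1.3],
    [-37.5,-2,0,0,0,0],
    [0,0,35,0,0,0],
    [0,0,40,0,0,0],
    [0,0,40,0,0,0]
  ]
}}

```text
time: 42.85
tool_pos: [0.5629, -0.3762, 0.1438]
tool_rot: [0.001, -0.066, 0.998, -0.001]
contact_force: [0.2, -1.3, -2.2]
gripper_width: 0.669
grasp_force: 68.0
```

Emit:
{"fn": "play_rows", "kwargs": {
  "commands": [
    [0,0,40,0,0,0],
    [0,0,30,0,0,0],
    [0,0,15,0,0,0],
    [0,0,0,0,0,0],
    [0,0,0,0,0,0]
  ]
}}

```text
time: 43.27
tool_pos: [0.5616, -0.376, 0.0588]
tool_rot: [-0.0, -0.065, 0.998, 0.0]
contact_force: [-0.0, 0.4, -0.0]
gripper_width: 0.667
grasp_force: 67.9
```

Emit:
{"fn": "play_rows", "kwargs": {
  "commands": [
    [0,0,0,0,0,0],
    [0,0,0,0,0,0],
    [0,0,0,0,0,0],
    [0,0,0,0,0,0],
    [0,0,0,0,0,0]
  ]
}}

```text
time: 43.68
tool_pos: [0.5619, -0.3763, 0.0598]
tool_rot: [0.001, -0.065, 0.998, -0.001]
contact_force: [-0.1, 0.7, -2.1]
gripper_width: 0.665
grasp_force: 67.9
```

```bash
python3 -c "
from h import *
slot(1)"
```

```text
pos [ 0.5619 -0.3763  0.0598] yaw -3.0114 shift [ 0.6  1.  30.3] turn [-0.08  0.08  0.01] F [-0.1  0.7 -2.1] j6 -2.4 t 43.6833
```

Emit:
{"fn": "play_rows", "kwargs": {
  "commands": [
    [0.5,1,13,0,0,0],
    [0,0,9,0,0,0],
    [0,0,5,0,0,0],
    [0,0,2,0,0,0],
    [0,0,0,0,0,0]
  ]
}}

```text
time: 44.1
tool_pos: [0.5601, -0.3743, 0.0296]
tool_rot: [-0.001, -0.065, 0.998, 0.001]
contact_force: [-5.2, 3.2, 7.4]
gripper_width: 0.666
grasp_force: 68.8
```

Emit:
{"fn": "play_rows", "kwargs": {
  "commands": [
    [0,0,0,0,0,0],
    [0,0,0,0,0,0],
    [0,0,0,0,0,0],
    [0,0,0,0,0,0]
  ]
}}

```text
time: 44.43
tool_pos: [0.5601, -0.3743, 0.0296]
tool_rot: [-0.001, -0.065, 0.998, 0.001]
contact_force: [-3.4, 3.0, 7.4]
gripper_width: 0.668
grasp_force: 68.8
```

```bash
python3 -c "
from h import *
slot(1)"
```

```text
pos [ 0.5601 -0.3743  0.0296] yaw -3.0112 shift [-1.  -1.2  0.1] turn [ 0.12 -0.13  0.02] F [-3.4  3.   7.4] j6 -2.4 t 44.4333
```

Roll 1 rests on the tray floor. I release it and go for the roll on stand 3.

Emit:
{"fn": "play_rows", "kwargs": {
  "commands": [
    [0,0,0,0,0,0],
    [0,0,0,0,0,0],
    [0,0,0,0,0,0],
    [0,0,0,0,0,0],
    [0,0,0,0,0,0]
  ],
  "hand": 80
}}

```text
time: 44.85
tool_pos: [0.5607, -0.3748, 0.0291]
tool_rot: [-0.0, -0.065, 0.998, 0.0]
contact_force: [-1.4, -0.4, -0.6]
gripper_width: 0.935
grasp_force: 0.0
```

Emit:
{"fn": "play_rows", "kwargs": {
  "commands": [
    [0,0,-15,0,0,0],
    [0,0,-35,0,0,0],
    [0,0,-40,0,0,0],
    [0,0,-40,0,0,0],
    [0,0,-40,0,0,0]
  ]
}}

```text
time: 45.27
tool_pos: [0.5606, -0.3747, 0.2025]
tool_rot: [0.0, -0.065, 0.998, -0.0]
contact_force: [0.1, -0.6, -1.0]
gripper_width: 0.939
grasp_force: 0.0
```

Emit:
{"fn": "play_rows", "kwargs": {
  "commands": [
    [0,0,0,0,0,6.7],
    [0,0,0,0,0,6.7],
    [0,0,0,0,0,6.7],
    [0,0,0,0,0,6.7],
    [0,0,0,0,0,6.7]
  ],
  "hand": 85
}}

```text
time: 45.68
tool_pos: [0.5609, -0.375, 0.2011]
tool_rot: [0.001, 0.228, 0.974, -0.0]
contact_force: [-0.2, 0.2, 0.1]
gripper_width: 0.992
grasp_force: 0.0
```

Emit:
{"fn": "play_rows", "kwargs": {
  "commands": [
    [0,0,0,0,0,6.7],
    [0,0,0,0,0,6.7],
    [0,0,0,0,0,6.5],
    [0,0,0,0,0,0],
    [0,0,0,0,0,0]
  ]
}}

```text
time: 46.1
tool_pos: [0.5609, -0.375, 0.2006]
tool_rot: [0.001, 0.389, 0.921, -0.0]
contact_force: [0.5, -0.1, -0.2]
gripper_width: 0.997
grasp_force: 0.0
```

```bash
python3 -c "
from h import *
a=SP[3]
go(a[0],a[1],.038,-.80+np.pi)"
```

```text
pos [ 0.5609 -0.375   0.2006] yaw 2.3427 shift [246.7  89.3 162.3] turn [0.   0.06 0.06] F [ 0.5 -0.1 -0.2] j6 -1.47 t 46.1
```

Emit:
{"fn": "play_rows", "kwargs": {
  "commands": [
    [35.2,12.8,0,0,0,0],
    [35.2,12.8,0,0,0,0],
    [35.2,12.8,0,0,0,0],
    [35.2,12.8,0,0,0,0],
    [35.2,12.8,0,0,0,0]
  ]
}}

```text
time: 46.52
tool_pos: [0.4835, -0.2026, 0.1998]
tool_rot: [0.0, 0.389, 0.921, 0.0]
contact_force: [1.0, 0.8, 0.8]
gripper_width: 0.994
grasp_force: 0.0
```

Emit:
{"fn": "play_rows", "kwargs": {
  "commands": [
    [35.2,12.8,0,0,0,0],
    [35.5,12.5,0,0,0,0],
    [0,0,30,0,0,0],
    [0,0,25,0,0,0],
    [0,0,0,0,0,0]
  ]
}}

```text
time: 46.93
tool_pos: [0.4502, -0.1335, 0.1401]
tool_rot: [-0.004, 0.389, 0.921, 0.0]
contact_force: [-0.5, 0.3, 0.0]
gripper_width: 0.995
grasp_force: 0.0
```

Emit:
{"fn": "play_rows", "kwargs": {
  "commands": [
    [0,0,0,0,0,0],
    [0,0,0,0,0,0],
    [0,0,0,0,0,0],
    [0,0,0,0,0,0],
    [0,0,0,0,0,0]
  ]
}}

```text
time: 47.35
tool_pos: [0.4542, -0.1361, 0.1459]
tool_rot: [0.001, 0.39, 0.921, -0.0]
contact_force: [-0.7, -0.4, -0.2]
gripper_width: 0.995
grasp_force: 0.0
```

```bash
python3 -c "
from h import *
a=SP[3]
go(a[0],a[1],.038,-.80+np.pi)"
```

```text
pos [ 0.4542 -0.1361  0.1459] yaw 2.3396 shift [  1.1  -0.9 107.9] turn [ 0.04  0.11 -0.11] F [-0.7 -0.4 -0.2] j6 -1.22 t 47.35
```

Emit:
{"fn": "play_rows", "kwargs": {
  "commands": [
    [0.5,-0.5,30,0,0,0],
    [0,0,30,0,0,0],
    [0,0,30,0,0,0],
    [0,0,10,0,0,0],
    [0,0,6,0,0,0]
  ]
}}

```text
time: 47.77
tool_pos: [0.4515, -0.135, 0.0367]
tool_rot: [-0.002, 0.39, 0.921, 0.0]
contact_force: [0.1, 0.2, 0.1]
gripper_width: 0.996
grasp_force: 0.0
```

Emit:
{"fn": "play_rows", "kwargs": {
  "commands": [
    [0,0,0,0,0,0],
    [0,0,0,0,0,0],
    [0,0,0,0,0,0],
    [0,0,0,0,0,0],
    [0,0,0,0,0,0]
  ]
}}

```text
time: 48.18
tool_pos: [0.4537, -0.136, 0.04]
tool_rot: [0.001, 0.39, 0.921, -0.0]
contact_force: [-0.3, 0.0, 0.1]
gripper_width: 0.995
grasp_force: 0.0
```

```bash
python3 -c "
from h import *
a=SP[3]
go(a[0],a[1],.038,-.80+np.pi)"
```

```text
pos [ 0.4537 -0.136   0.04  ] yaw 2.3398 shift [ 0.5 -0.5  1.9] turn [ 0.05  0.14 -0.1 ] F [-0.3  0.   0.1] j6 -1.22 t 48.1833
```

Emit:
{"fn": "play_rows", "kwargs": {
  "commands": [
    [0,0,0,0,0,0],
    [0,0,0,0,0,0],
    [0,0,0,0,0,0],
    [0,0,0,0,0,0],
    [0,0,0,0,0,0]
  ],
  "hand": 52
}}

```text
time: 48.6
tool_pos: [0.4536, -0.1359, 0.0396]
tool_rot: [0.001, 0.39, 0.921, -0.0]
contact_force: [-0.5, 1.1, 5.8]
gripper_width: 0.674
grasp_force: 64.7
```

Emit:
{"fn": "play_rows", "kwargs": {
  "commands": [
    [0,0,0,0,0,0],
    [0,0,0,0,0,0],
    [0,0,0,0,0,0],
    [0,0,0,0,0,0]
  ]
}}

```text
time: 48.93
tool_pos: [0.4535, -0.1359, 0.0395]
tool_rot: [0.001, 0.39, 0.921, -0.0]
contact_force: [-0.0, 1.1, 5.2]
gripper_width: 0.671
grasp_force: 64.7
```

Emit:
{"fn": "play_rows", "kwargs": {
  "commands": [
    [0,0,-15,0,0,0],
    [0,0,-25,0,0,0],
    [0,0,-35,0,0,0],
    [0,0,-35,0,0,0],
    [0,0,-35,0,0,0]
  ]
}}

```text
time: 49.35
tool_pos: [0.4517, -0.135, 0.1838]
tool_rot: [-0.001, 0.39, 0.921, 0.0]
contact_force: [1.1, -0.1, -0.8]
gripper_width: 0.671
grasp_force: 66.9
```

Emit:
{"fn": "play_rows", "kwargs": {
  "commands": [
    [0,0,-25,0,0,-5],
    [0,0,0,0,0,-7],
    [0,0,0,0,0,-7],
    [0,0,0,0,0,-7],
    [0,0,0,0,0,-7]
  ]
}}

```text
time: 49.77
tool_pos: [0.4522, -0.1353, 0.2078]
tool_rot: [-0.001, 0.11, 0.994, 0.0]
contact_force: [0.4, 0.3, -0.8]
gripper_width: 0.668
grasp_force: 67.0
```

Emit:
{"fn": "play_rows", "kwargs": {
  "commands": [
    [0,0,0,0,0,-7],
    [0,0,0,0,0,-7],
    [0,0,0,0,0,-6.2],
    [0,0,0,0,0,0],
    [0,0,0,0,0,0]
  ]
}}

```text
time: 50.18
tool_pos: [0.4523, -0.1353, 0.2077]
tool_rot: [-0.001, -0.062, 0.998, 0.0]
contact_force: [-0.6, 0.8, -1.3]
gripper_width: 0.673
grasp_force: 67.0
```

```bash
cat >> h.py <<'E'
def match(a,b,pts,z,h=9):
    """shift (px) of small patches between two saved scene pictures"""
    A,B=[cv2.cvtColor(load(x)['image'],cv2.COLOR_RGB2GRAY) for x in(a,b)]; f=load(a)
    for p in pts:
        u,v=proj(f,[*p,z]).round().astype(int)
        if v+h>=384: continue
        T=A[v-h:v+h+1,u-h:u+h+1]; S=B[v-2*h:v+2*h+1,u-2*h:u+2*h+1]
        if S.shape!=(4*h+1,4*h+1): continue
        r=cv2.matchTemplate(S,T,cv2.TM_CCOEFF_NORMED); _,m,_,l=cv2.minMaxLoc(r); print(p,'shift',l[0]-h,l[1]-h,'score',round(m,2))
TR=[(.364,-.325),(.604,-.296),(.621,-.447),(.381,-.479)]
E
python3 -c "
from h import *
slot(0); print(manip.state()['grasp_force'])
snap('scene','s4'); match('s3','s4',TR,.03)"
```

```text
pos [ 0.4523 -0.1353  0.2077] yaw -3.0176 shift [  -0.8 -252.3  178. ] turn [ 0.04 -0.07 -0.35] F [-0.6  0.8 -1.3] j6 -2.14 t 50.1833
66.95647917687893
(0.364, -0.325) shift 0 0 score 1.0
(0.604, -0.296) shift 0 0 score 1.0
(0.621, -0.447) shift 0 0 score 1.0
(0.381, -0.479) shift 0 0 score 1.0
```

Emit:
{"fn": "play_rows", "kwargs": {
  "commands": [
    [0,-36,0,0,0,-0.3],
    [0,-36,0,0,0,0],
    [0,-36,0,0,0,0],
    [0,-36,0,0,0,0],
    [0,-36,0,0,0,0]
  ]
}}

```text
time: 50.65
tool_pos: [0.4761, -0.3156, 0.2082]
tool_rot: [-0.0, -0.065, 0.998, 0.0]
contact_force: [1.6, 0.1, -1.2]
gripper_width: 0.673
grasp_force: 66.9
```

Emit:
{"fn": "play_rows", "kwargs": {
  "commands": [
    [0,-36,0,0,0,0],
    [-0.8,-36,0,0,0,0],
    [0,0,40,0,0,0],
    [0,0,40,0,0,0],
    [0,0,40,0,0,0]
  ]
}}

```text
time: 51.07
tool_pos: [0.4867, -0.3866, 0.0877]
tool_rot: [0.001, -0.064, 0.998, -0.001]
contact_force: [0.4, 0.6, -1.4]
gripper_width: 0.671
grasp_force: 66.9
```

Emit:
{"fn": "play_rows", "kwargs": {
  "commands": [
    [0,0,20,0,0,0],
    [0,0,8,0,0,0],
    [0,0,0,0,0,0],
    [0,0,0,0,0,0],
    [0,0,0,0,0,0]
  ]
}}

```text
time: 51.48
tool_pos: [0.4879, -0.3866, 0.0634]
tool_rot: [0.002, -0.066, 0.998, -0.002]
contact_force: [-0.9, -0.5, -1.2]
gripper_width: 0.67
grasp_force: 66.9
```

Emit:
{"fn": "play_rows", "kwargs": {
  "commands": [
    [0,0,0,0,0,0],
    [0,0,0,0,0,0],
    [0,0,0,0,0,0],
    [0,0,0,0,0,0],
    [0,0,0,0,0,0]
  ]
}}

```text
time: 51.9
tool_pos: [0.4866, -0.3853, 0.0609]
tool_rot: [0.0, -0.066, 0.998, -0.0]
contact_force: [-0.3, 0.9, -1.4]
gripper_width: 0.668
grasp_force: 66.9
```

```bash
python3 -c "
from h import *
slot(0)"
```

```text
pos [ 0.4866 -0.3853  0.0609] yaw -3.0097 shift [ 2.6  0.2 31.4] turn [-0.03  0.02  0.11] F [-0.3  0.9 -1.4] j6 -2.49 t 51.9
```

Emit:
{"fn": "play_rows", "kwargs": {
  "commands": [
    [2,0,13,0,0,0],
    [0,0,9,0,0,0],
    [0,0,6,0,0,0],
    [0,0,2,0,0,0],
    [0,0,0,0,0,0]
  ]
}}

```text
time: 52.32
tool_pos: [0.484, -0.3851, 0.0297]
tool_rot: [-0.001, -0.066, 0.998, 0.001]
contact_force: [-0.3, 1.7, 0.4]
gripper_width: 0.673
grasp_force: 67.1
```

Emit:
{"fn": "play_rows", "kwargs": {
  "commands": [
    [0,0,0,0,0,0],
    [0,0,0,0,0,0],
    [0,0,0,0,0,0],
    [0,0,0,0,0,0]
  ]
}}

```text
time: 52.65
tool_pos: [0.4843, -0.3853, 0.03]
tool_rot: [-0.0, -0.066, 0.998, 0.0]
contact_force: [-0.4, -0.0, -0.9]
gripper_width: 0.667
grasp_force: 67.0
```

```bash
python3 -c "
from h import *
slot(0)"
```

```text
pos [ 0.4843 -0.3853  0.03  ] yaw -3.0097 shift [ 0.3 -0.1  0.5] turn [ 0.02 -0.01  0.11] F [-0.4 -0.  -0.9] j6 -2.49 t 52.65
```

Emit:
{"fn": "play_rows", "kwargs": {
  "commands": [
    [0,0,1,0,0,0],
    [0,0,0,0,0,0],
    [0,0,0,0,0,0]
  ]
}}

```text
time: 52.9
tool_pos: [0.4845, -0.3856, 0.0296]
tool_rot: [0.0, -0.066, 0.998, -0.0]
contact_force: [0.2, 0.2, 1.3]
gripper_width: 0.67
grasp_force: 67.0
```

Emit:
{"fn": "play_rows", "kwargs": {
  "commands": [
    [0,0,0,0,0,0],
    [0,0,0,0,0,0],
    [0,0,0,0,0,0],
    [0,0,0,0,0,0],
    [0,0,0,0,0,0]
  ],
  "hand": 80
}}

```text
time: 53.32
tool_pos: [0.4845, -0.3855, 0.0296]
tool_rot: [0.0, -0.066, 0.998, -0.0]
contact_force: [-0.0, 0.8, 0.3]
gripper_width: 0.937
grasp_force: 0.0
```

Emit:
{"fn": "play_rows", "kwargs": {
  "commands": [
    [0,0,-15,0,0,0],
    [0,0,-35,0,0,0],
    [0,0,-40,0,0,0],
    [0,0,-40,0,0,0],
    [0,0,-40,0,0,0]
  ]
}}

```text
time: 53.73
tool_pos: [0.4842, -0.3852, 0.2011]
tool_rot: [-0.0, -0.066, 0.998, 0.0]
contact_force: [0.3, 0.3, -0.6]
gripper_width: 0.937
grasp_force: 0.0
```

Emit:
{"fn": "play_rows", "kwargs": {
  "commands": [
    [0,0,0,0,0,6.1],
    [0,0,0,0,0,6.1],
    [0,0,0,0,0,6.1],
    [0,0,0,0,0,6.1],
    [0,0,0,0,0,6.1]
  ],
  "hand": 85
}}

```text
time: 54.15
tool_pos: [0.4844, -0.3855, 0.1996]
tool_rot: [0.0, 0.201, 0.98, -0.0]
contact_force: [0.4, 0.7, -0.2]
gripper_width: 0.992
grasp_force: 0.0
```

Emit:
{"fn": "play_rows", "kwargs": {
  "commands": [
    [0,0,0,0,0,6.1],
    [0,0,0,0,0,0],
    [0,0,0,0,0,0],
    [0,0,0,0,0,0]
  ]
}}

```text
time: 54.48
tool_pos: [0.4845, -0.3855, 0.1995]
tool_rot: [0.0, 0.25, 0.968, 0.0]
contact_force: [0.2, -0.3, 0.9]
gripper_width: 0.996
grasp_force: 0.0
```

```bash
python3 -c "
from h import *
a=SP[2]
go(a[0],a[1],.038,-.512+np.pi)"
```

```text
pos [ 0.4845 -0.3855  0.1995] yaw 2.6369 shift [117.6 462.8 161.5] turn [0.   0.   0.42] F [ 0.2 -0.3  0.9] j6 -1.86 t 54.4833
```

Emit:
{"fn": "play_rows", "kwargs": {
  "commands": [
    [9.8,38.5,0,0,0,0],
    [9.8,38.5,0,0,0,0],
    [9.8,38.5,0,0,0,0],
    [9.8,38.5,0,0,0,0],
    [9.8,38.5,0,0,0,0]
  ]
}}

```text
time: 54.9
tool_pos: [0.5352, -0.1918, 0.1996]
tool_rot: [0.0, 0.25, 0.968, 0.0]
contact_force: [0.7, -0.3, -0.3]
gripper_width: 0.997
grasp_force: 0.0
```

Emit:
{"fn": "play_rows", "kwargs": {
  "commands": [
    [9.8,38.5,0,0,0,0],
    [9.8,38.5,0,0,0,0],
    [9.8,38.5,0,0,0,0],
    [9.8,38.5,0,0,0,0],
    [9.8,38.5,0,0,0,0]
  ]
}}

```text
time: 55.32
tool_pos: [0.5859, 0.0007, 0.1997]
tool_rot: [0.0, 0.25, 0.968, 0.0]
contact_force: [-0.1, -0.6, 0.3]
gripper_width: 0.993
grasp_force: 0.0
```

Emit:
{"fn": "play_rows", "kwargs": {
  "commands": [
    [9.8,38.5,0,0,0,0],
    [9.8,38.5,0,0,0,0],
    [0,0,30,0,0,0.4],
    [0,0,25,0,0,0],
    [0,0,0,0,0,0]
  ]
}}

```text
time: 55.73
tool_pos: [0.6023, 0.0765, 0.1384]
tool_rot: [-0.005, 0.253, 0.968, -0.001]
contact_force: [-0.9, 0.4, -1.7]
gripper_width: 0.995
grasp_force: 0.0
```

Emit:
{"fn": "play_rows", "kwargs": {
  "commands": [
    [0,0,0,0,0,0],
    [0,0,0,0,0,0],
    [0,0,0,0,0,0],
    [0,0,0,0,0,0],
    [0,0,0,0,0,0]
  ]
}}

```text
time: 56.15
tool_pos: [0.6069, 0.0751, 0.1463]
tool_rot: [0.001, 0.254, 0.967, 0.0]
contact_force: [-0.5, -0.1, 0.2]
gripper_width: 0.997
grasp_force: 0.0
```

```bash
python3 -c "
from h import *
a=SP[2]
go(a[0],a[1],.038,-.512+np.pi)"
```

```text
pos [0.6069 0.0751 0.1463] yaw 2.6272 shift [  2.3   0.3 108.3] turn [ 0.08  0.14 -0.14] F [-0.5 -0.1  0.2] j6 -1.05 t 56.15
```

Emit:
{"fn": "play_rows", "kwargs": {
  "commands": [
    [1.5,0.5,30,0,0,0],
    [0,0,30,0,0,0],
    [0,0,30,0,0,0],
    [0,0,10,0,0,0],
    [0,0,6,0,0,0]
  ]
}}

```text
time: 56.57
tool_pos: [0.6034, 0.0765, 0.0366]
tool_rot: [-0.002, 0.254, 0.967, -0.0]
contact_force: [0.2, 0.4, -0.4]
gripper_width: 0.994
grasp_force: 0.0
```

Emit:
{"fn": "play_rows", "kwargs": {
  "commands": [
    [0,0,0,0,0,0],
    [0,0,0,0,0,0],
    [0,0,0,0,0,0],
    [0,0,0,0,0,0],
    [0,0,0,0,0,0]
  ]
}}

```text
time: 56.98
tool_pos: [0.606, 0.0767, 0.0402]
tool_rot: [0.001, 0.254, 0.967, 0.0]
contact_force: [-0.0, -0.7, 0.3]
gripper_width: 0.995
grasp_force: 0.0
```

```bash
python3 -c "
from h import *
a=SP[2]
go(a[0],a[1],.038,-.512+np.pi)"
```

```text
pos [0.606  0.0767 0.0402] yaw 2.6277 shift [ 0.5 -0.5  2.2] turn [ 0.08  0.14 -0.11] F [-0.  -0.7  0.3] j6 -1.05 t 56.9833
```

Emit:
{"fn": "play_rows", "kwargs": {
  "commands": [
    [0,0,0,0,0,0],
    [0,0,0,0,0,0],
    [0,0,0,0,0,0],
    [0,0,0,0,0,0],
    [0,0,0,0,0,0]
  ],
  "hand": 52
}}

```text
time: 57.4
tool_pos: [0.6059, 0.0767, 0.0398]
tool_rot: [0.001, 0.254, 0.967, 0.0]
contact_force: [-0.2, 0.3, 5.8]
gripper_width: 0.685
grasp_force: 64.7
```

Emit:
{"fn": "play_rows", "kwargs": {
  "commands": [
    [0,0,0,0,0,0],
    [0,0,0,0,0,0],
    [0,0,0,0,0,0],
    [0,0,0,0,0,0]
  ]
}}

```text
time: 57.73
tool_pos: [0.6059, 0.0767, 0.0398]
tool_rot: [0.001, 0.254, 0.967, 0.0]
contact_force: [-1.2, -0.3, 5.6]
gripper_width: 0.684
grasp_force: 64.7
```

Emit:
{"fn": "play_rows", "kwargs": {
  "commands": [
    [0,0,-15,0,0,0],
    [0,0,-25,0,0,0],
    [0,0,-35,0,0,0],
    [0,0,-35,0,0,0],
    [0,0,-35,0,0,0]
  ]
}}

```text
time: 58.15
tool_pos: [0.6039, 0.0767, 0.1836]
tool_rot: [-0.001, 0.254, 0.967, -0.0]
contact_force: [0.4, -0.1, -0.4]
gripper_width: 0.681
grasp_force: 67.9
```

Emit:
{"fn": "play_rows", "kwargs": {
  "commands": [
    [0,0,-25,0,0,-6.2],
    [0,0,0,0,0,-6.2],
    [0,0,0,0,0,-6.2],
    [0,0,0,0,0,-6.1],
    [0,0,0,0,0,-6.1]
  ]
}}

```text
time: 58.57
tool_pos: [0.6043, 0.0767, 0.2077]
tool_rot: [-0.001, -0.014, 1.0, -0.0]
contact_force: [-0.3, -1.0, 0.0]
gripper_width: 0.683
grasp_force: 67.9
```

Emit:
{"fn": "play_rows", "kwargs": {
  "commands": [
    [0,0,0,0,0,-6.1],
    [0,0,0,0,0,0],
    [0,0,0,0,0,0]
  ]
}}

```text
time: 58.82
tool_pos: [0.6044, 0.0767, 0.2077]
tool_rot: [-0.001, -0.064, 0.998, 0.0]
contact_force: [-0.6, 0.7, -1.2]
gripper_width: 0.68
grasp_force: 67.9
```

```bash
python3 -c "
from h import *
slot(-1); print(manip.state()['grasp_force'])
snap('scene','s5'); match('s4','s5',TR,.03)"
```

```text
pos [0.6044 0.0767 0.2077] yaw -3.0141 shift [ 255.9 -443.3  178.4] turn [ 0.01 -0.08 -0.14] F [-0.6  0.7 -1.2] j6 -1.69 t 58.8167
67.93210286647081
(0.364, -0.325) shift 0 0 score 1.0
(0.604, -0.296) shift 0 0 score 1.0
(0.621, -0.447) shift 0 0 score 1.0
(0.381, -0.479) shift 0 0 score 1.0
```

Emit:
{"fn": "play_rows", "kwargs": {
  "commands": [
    [19.7,-34.1,0,0,0,-0.1],
    [19.7,-34.1,0,0,0,0],
    [19.7,-34.1,0,0,0,0],
    [19.7,-34.1,0,0,0,0],
    [19.7,-34.1,0,0,0,0]
  ]
}}

```text
time: 59.28
tool_pos: [0.5286, -0.1065, 0.2084]
tool_rot: [-0.0, -0.065, 0.998, -0.0]
contact_force: [1.3, -1.4, -1.1]
gripper_width: 0.68
grasp_force: 67.9
```

Emit:
{"fn": "play_rows", "kwargs": {
  "commands": [
    [19.7,-34.1,0,0,0,0],
    [19.7,-34.1,0,0,0,0],
    [19.7,-34.1,0,0,0,0],
    [19.7,-34.1,0,0,0,0],
    [19.7,-34.1,0,0,0,0]
  ]
}}

```text
time: 59.7
tool_pos: [0.4532, -0.2888, 0.2085]
tool_rot: [0.0, -0.065, 0.998, -0.0]
contact_force: [-0.4, -0.4, -2.0]
gripper_width: 0.682
grasp_force: 67.9
```

Emit:
{"fn": "play_rows", "kwargs": {
  "commands": [
    [19.7,-34.1,0,0,0,0],
    [19.7,-34.1,0,0,0,0],
    [19.5,-34.1,0,0,0,0],
    [0,0,40,0,0,0],
    [0,0,40,0,0,0]
  ]
}}

```text
time: 60.12
tool_pos: [0.41, -0.4008, 0.1313]
tool_rot: [0.002, -0.063, 0.998, -0.004]
contact_force: [0.6, 0.3, -1.8]
gripper_width: 0.677
grasp_force: 67.9
```

Emit:
{"fn": "play_rows", "kwargs": {
  "commands": [
    [0,0,35,0,0,0],
    [0,0,25,0,0,0],
    [0,0,8,0,0,0],
    [0,0,0,0,0,0],
    [0,0,0,0,0,0]
  ]
}}

```text
time: 60.53
tool_pos: [0.4099, -0.3969, 0.0614]
tool_rot: [0.0, -0.066, 0.998, -0.0]
contact_force: [0.0, 0.0, -0.4]
gripper_width: 0.681
grasp_force: 67.9
```

Emit:
{"fn": "play_rows", "kwargs": {
  "commands": [
    [0,0,0,0,0,0],
    [0,0,0,0,0,0],
    [0,0,0,0,0,0],
    [0,0,0,0,0,0],
    [0,0,0,0,0,0]
  ]
}}

```text
time: 60.95
tool_pos: [0.4098, -0.3968, 0.0614]
tool_rot: [0.0, -0.066, 0.998, -0.001]
contact_force: [-0.3, -0.1, -1.0]
gripper_width: 0.681
grasp_force: 67.9
```

```bash
python3 -c "
from h import *
slot(-1)"
```

```text
pos [ 0.4098 -0.3968  0.0614] yaw -3.0096 shift [ 2.9  1.6 31.9] turn [-0.07  0.04  0.11] F [-0.3 -0.1 -1. ] j6 -2.6 t 60.95
```

Emit:
{"fn": "play_rows", "kwargs": {
  "commands": [
    [2.5,1.5,13,0,0,0],
    [0,0,9,0,0,0],
    [0,0,6,0,0,0],
    [0,0,3,0,0,0],
    [0,0,0,0,0,0]
  ]
}}

```text
time: 61.37
tool_pos: [0.4061, -0.3946, 0.0299]
tool_rot: [-0.001, -0.066, 0.998, 0.002]
contact_force: [-5.9, 4.6, 10.9]
gripper_width: 0.681
grasp_force: 69.1
```

Emit:
{"fn": "play_rows", "kwargs": {
  "commands": [
    [0,0,0,0,0,0],
    [0,0,0,0,0,0],
    [0,0,0,0,0,0],
    [0,0,0,0,0,0]
  ]
}}

```text
time: 61.7
tool_pos: [0.4061, -0.3945, 0.0298]
tool_rot: [-0.001, -0.066, 0.998, 0.001]
contact_force: [-4.0, 5.3, 10.4]
gripper_width: 0.683
grasp_force: 69.0
```

```bash
python3 -c "
from h import *
slot(-1)"
```

```text
pos [ 0.4061 -0.3945  0.0298] yaw -3.0095 shift [-0.4 -1.1  0.3] turn [ 0.17 -0.12  0.12] F [-4.   5.3 10.4] j6 -2.6 t 61.7
```

Seated. I release it, rise, back away, and inspect.

Emit:
{"fn": "play_rows", "kwargs": {
  "commands": [
    [0,0,0,0,0,0],
    [0,0,0,0,0,0],
    [0,0,0,0,0,0],
    [0,0,0,0,0,0],
    [0,0,0,0,0,0]
  ],
  "hand": 80
}}

```text
time: 62.12
tool_pos: [0.4066, -0.3951, 0.0291]
tool_rot: [-0.0, -0.066, 0.998, 0.0]
contact_force: [0.2, 0.1, -0.2]
gripper_width: 0.932
grasp_force: 0.0
```

Emit:
{"fn": "play_rows", "kwargs": {
  "commands": [
    [0,0,-15,0,0,0],
    [0,0,-35,0,0,0],
    [0,0,-40,0,0,0],
    [0,0,-40,0,0,0],
    [0,0,-40,0,0,0]
  ]
}}

```text
time: 62.53
tool_pos: [0.4064, -0.3949, 0.2009]
tool_rot: [-0.0, -0.066, 0.998, 0.0]
contact_force: [-0.2, -0.6, 0.1]
gripper_width: 0.939
grasp_force: 0.0
```

Emit:
{"fn": "play_rows", "kwargs": {
  "commands": [
    [0,0,-35,0,0,0],
    [0,0,-30,0,0,0],
    [0,40,0,0,0,0],
    [0,40,0,0,0,0],
    [0,40,0,0,0,0]
  ]
}}

```text
time: 62.95
tool_pos: [0.3908, -0.2756, 0.2652]
tool_rot: [0.001, -0.065, 0.998, -0.0]
contact_force: [1.1, 0.5, 0.4]
gripper_width: 0.935
grasp_force: 0.0
```

Emit:
{"fn": "play_rows", "kwargs": {
  "commands": [
    [0,40,0,0,0,0],
    [0,40,0,0,0,0],
    [0,40,0,0,0,0],
    [0,0,0,0,0,0],
    [0,0,0,0,0,0]
  ]
}}

```text
time: 63.37
tool_pos: [0.3752, -0.1559, 0.2646]
tool_rot: [0.001, -0.068, 0.998, -0.001]
contact_force: [0.1, -0.0, 0.0]
gripper_width: 0.934
grasp_force: 0.0
```

```bash
python3 -c "
from h import *
f=snap('scene','s6')
cv2.imwrite('pics/s6b.png',cv2.resize(f['image'][:,:,::-1],(800,600),interpolation=cv2.INTER_CUBIC))
match('s3','s6',[(.667,-.143),(.612,-.168),(.465,.04),(.486,.088),(.648,.223),(.743,.29),(.763,.125),(.755,-.032),(.495,.414)],.01)"
```

```text
(0.667, -0.143) shift 0 0 score 0.99
(0.612, -0.168) shift 0 0 score 1.0
(0.465, 0.04) shift 0 0 score 1.0
(0.486, 0.088) shift 0 0 score 0.95
(0.648, 0.223) shift 0 0 score 1.0
(0.743, 0.29) shift 0 0 score 1.0
(0.763, 0.125) shift 0 0 score 1.0
(0.755, -0.032) shift 0 0 score 1.0
(0.495, 0.414) shift 0 0 score 0.99
```

View pics/s6b.png

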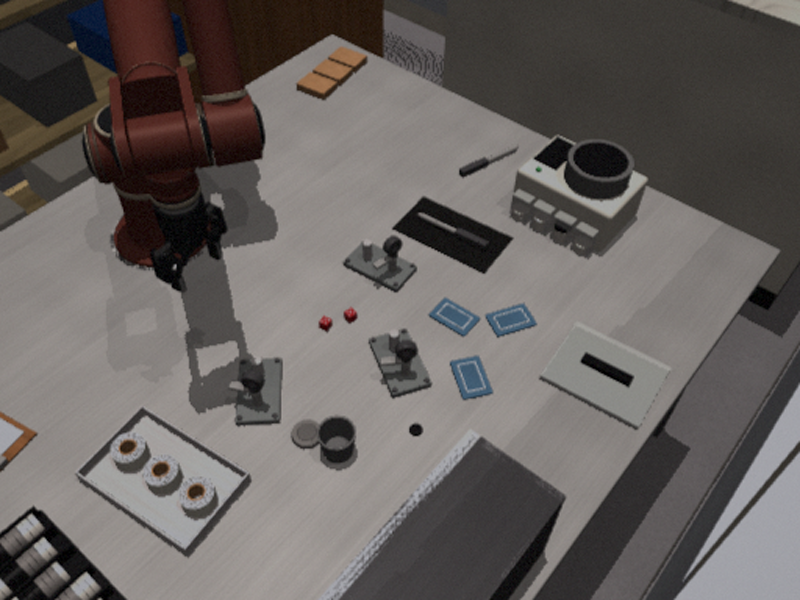

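The three rolls lie flat side by side in the tray at (129,449), (162,471) and (197,493). The bar is on its mat at (453,230), and the bystanders have not moved. I hand the job in.

```bash
python3 -c "
from plant import manip
print(manip.job_done())"
```

```text
the job is handed in; nothing more can be done
None
```

I unscrewed all three clamps with the key bar, set the three rolls flat side by side in the tray, put the bar back on its mat and left the bystanders unmoved; the job was handed in at about 63 s, with no verdict shown.

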